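Clear the peg press and hold the next pressing

ROBOT

A 6-joint arm with a two-finger parallel gripper is mounted at the origin on the work surface. World frame = base frame: x ahead of the robot, y to its left, z up, the work surface at z = 0. Lengths are in m, angles in rad, forces in N, time in s.
With the tool pointing down it reaches from about 0.25 to 0.775 m from the base axis. Payload 4 kg.
Tool frame: the origin (TCP) lies on the centre line of the jaws, within the pads' length; the fingertips stand 22 mm ahead of it and the grasp point (between the pads) lies 3 mm ahead of it; z points along the fingers, y is the direction in which the jaws open and shut (so a half turn about z gives the same grasp; the last joint's range is limited). The gripper opens to 94 mm and grips with 3 to 60 N. Pads are 16 mm wide; open, the fingers measure 119 mm over their backs; the gripper's body (75 mm by 177 mm) begins 78 mm behind the grasp point.
Start: joints at [1.085, 0.087, 1.371, -0, 1.684, -0.103], TCP at [0.205, 0.51, 0.198] pointing down, gripper open.
Joint ranges: [-3.1, 3.1], [-0.76, 2.03], [0.27, 2.55], [-1.08, 4.22], [0.17, 2.65], [-2.57, 2.57]. Speed limits (rad/s): [2.79, 2.79, 3.14, 3.14, 3.14, 3.14].

INTERFACE

Orientations are given as [roll, pitch, yaw] about the fixed x, y, z axes, in that order (R = Rz(yaw) Ry(pitch) Rx(roll)).
In Python, from bench import robot gives the robot as it stands. The module is installed in compiled form; this text tells all that it offers.
- The arm moves only by the shell command python3 -m inch 'ROWS'. ROWS is JSON, a list of rows, each an object with "linear": the shift along the world's x, y, z scaled (see below), a list of three; "twist": the turn about the world's z scaled (see below); "gripper": the opening, from 0 (shut) to 1 (fully open). In form: [{"linear": [x, y, z], "twist": twist, "gripper": gripper}, ...]. A call has 1 to 10 rows; each row is the pose to reach, as a shift and turn from the pose commanded when the call began; what a row does not reach only later rows make up. The controller multiplies each number of a shift by 0.1 m and each number of a turn by 60 degrees. A row lasts 1/12 s, in which the tool goes at most 41.7 mm and 7.16 degrees, less where a joint would pass 70% of its speed; a pose out of reach is approached as far as the arm can. A call with a number of a shift or a turn outside -1 to 1 is refused whole. A call with a gripper value outside its range is refused whole. The fingers move at their own pace and stop on an object; the grip force is fixed at half the most. Time passes only in rows, so rows that repeat a pose let the fingers close. It gives the time, the measured TCP pose, the force and the opening at its end, in the units of the state.
- robot.get_obs(): the state, without advancing time (a new reading comes with each control period).
- robot.snapshot(name): name is "side" or "top" or "wrist"; returns a dict with "image" (400x640x3 uint8, red, green, blue), "depth" (400x640 float32, m along the optical axis (not along the pixel's ray), 0 where there is no reading), "mtx" (3x3 intrinsics, pixels), "rvec" (rotation vector, rad) and "tvec" (3), from world to camera coordinates, as OpenCV has them; the wrist camera has in their place "hand_eye" (4x4, takes a point from camera to tool coordinates, whose origin is the TCP and whose axes are the flange's). Camera axes: x right, y down, z forward; pixel columns grow to the right and rows downward; lengths in m; the calibration is good to about 2 mm. A picture is of the moment at which its call begins: read the wrist's pose just before it.
- robot.close_job(): hands the job in, once; it reports no verdict.
The state is a dict: "time": time; "joint_positions": joint angles; "qvel": joint speeds; "joint_torque": joint torques, N m; "tool_pos": TCP position; "ee_rot": TCP orientation; "wrist_force": force on the tool from outside, world axes, zero at the start; "wrist_torque": the same for the moment, N m; "width": finger opening in m.
Only numpy, scipy, OpenCV 4.12 (cv2) and the standard library are available. Lean on these libraries where they do the work, as an engineer would, in place of code of your own. Each camera call takes 0.05 s, during which the arm holds its last target.

TASK

Clear the two finished toy cars out of the lever press's catch tray while the lever is still locked: set them down in the tote, standing on their wheels, without dropping them. Then flip the hook catch over to the back, clear of the lever, pull the lever by its handle all the way down to its stop so the axle peg is driven home, and keep it held down: you finish still holding it. Leave the other things on the bench where they are.

Things in the scene. Friction and masses are not known exactly. Their poses are not given: they have to be found in the camera images.
- press: Bench lever press of grey cast iron, fixed: bed 160 mm wide (y), 200 deep (x), head 70 wide and 255 high. Origin: on the bench under the bed's middle. Its front (operator's side) is -x, left +y, z up. Lever and hook catch are on its right side (-y); the catch tray is fixed to its left side. In its nest a car lies on its side with one axle peg still proud under the ram.
- catch_tray (a point): Middle of the catch tray's floor, 3 mm above the bench. The tray is open sheet metal, 280 mm (press x) by 185 mm (press y), walls 3 mm thick, their tops 24 mm above the bench.
- press_lever (a joint): Lever's turn about its level shaft, rad: 0 = up, at rest (35 degrees above level, towards the press's front), grows as the handle is pulled down, 1.222 = lower stop (35 degrees below level). A spring returns it when let go: about 5 N at the handle at the top, 11 N at the bottom including the peg's resistance. With the catch on it is blocked after 0.07 rad.
- lever_hinge (a point): Middle of the lever's hub, on its shaft's axis (along the press's y), 230 mm above the bench. The handle's centre line swings on an arc of 180 mm radius about this axis: at first down and towards the operator (press -x), past level down and back.
- lever_handle: The lever's black handle: round bar 22 mm in diameter, 110 mm long, level along the press's y, standing out from the end of the 14 mm thick lever rod, away from the press. It turns freely on its spindle, so it can roll in the grip as the lever swings. Origin: its middle, 69 mm outboard of the rod's centre line; 333 mm above the bench at rest, 127 mm at the lower stop.
- catch (a joint): Hook catch's turn about its pin, rad: 0 = on (hooked over the lug on the lever's hub), grows as it is flipped up and over to the back (press +x); 1.7 = fully back. Loose on its pin with slight friction: it can stand still between about 0.7 and 1 rad, below that it falls on again, beyond it falls fully back by its own weight.
- catch_hinge (a point): Pin of the hook catch, level along the press's y, 260 mm above the bench, 56 mm to the right of the press's middle plane, in line with the lever's hub and rod.
- thumb_bar (a point): Middle of the catch's thumb bar: level steel bar along the press's y, 12 mm in diameter, 26 mm long, on a 10 mm wide stem. 66 mm from the pin: at rest 32 mm in front of it (press -x) and 58 mm above it. Near it: the press's head, 255 mm high, begins 21 mm to its left; the ram's top (24 mm square, 283 mm high) is on the press's middle plane, 38 mm further to the front.
- axle_peg (a joint): How far the axle peg under the ram has been driven, m: 0 = proud, about 0.0084 with the lever at its lower stop. The ram meets it at about 0.8 rad of the lever; nothing else can reach it.
- car_a: One of two alike finished toy cars of plain wood in the catch tray: 100 mm long (x), chassis 32 wide, 49 over the wheels, 50 high; rigid, about 80 g. Wheels 26 mm in diameter, 33 mm before and behind the middle. Cab in the middle, 46 long, 30 wide, 23 to 50 mm high: grasp it across its width. Origin: middle of the car at the wheels' underside, z up.
- car_b: The other finished toy car in the catch tray, alike.
- tote: Open grey plastic tote with a rim and ribbed sides, fixed in place: 280 mm (x) by 200 mm (y), 85 mm high, walls and floor 4 mm. Origin: middle of its underside; x along its long side, z up.
- blank: Bystander: a wooden car body without wheels, 100 x 32 mm and 43 mm high, lying on the bench in front of the press. Not finished: stays where it is. Origin: middle of its underside, x along its length.
- spare_wheel: Bystander: a loose wooden wheel with a hole, 32 mm in diameter, 10 mm thick, flat on the bench before the press's bed. Origin: middle of its underside.
- glue: Bystander: white glue bottle, 60 mm in diameter, 170 mm high. Origin: middle of its underside.
- peg_jar: Bystander: clear open jar with axle pegs, 72 mm in diameter, 75 mm high. Origin: middle of its underside.
- sander: Bystander: cork sanding block, 110 x 65 x 35 mm. Origin: middle of its underside.
- offcut: Bystander: small wooden offcut, 60 x 26 x 22 mm, on the bench right beside the press's bed. Origin: middle of its underside.

How it is judged:
On the way, in this order (a step that is already met when the one before it is completed fails the run):
1. both finished cars stand in the tote, let go, with the catch still on and the lever up (x of car_a in the frame of tote between -0.12 and 0.12 m and y of car_a in the frame of tote between -0.082 and 0.082 m and z of each of car_a, car_b in the frame of tote below 0.015 m and angle between each of car_a, car_b's own z axis and vertical below 0.15 rad and x of car_b in the frame of tote between -0.12 and 0.12 m and y of car_b in the frame of tote between -0.082 and 0.082 m and contact force between each of car_a, car_b and the fingers below 0.05 N and value of joint catch below 0.3 rad and value of joint press_lever below 0.15 rad), for 0.2 s.
2. the catch is flipped to the back with the lever still up (value of joint catch above 1.4 rad and value of joint press_lever below 0.15 rad), for 0.2 s.
3. the lever is pulled down to its stop by its handle and the peg is driven home (value of joint press_lever above 1.14 rad and value of joint axle_peg above 0.0068 m and contact force between the fingers and lever_handle above 3 N), for 0.5 s.
At the end, for the whole second after the job is handed in: Both cars stand still on the tote's floor, let go (tilt < 0.15 rad, middles 20 mm off the walls); catch back (> 1.4 rad); fingers hold the handle (> 3 N), lever within 0.08 rad of its lower stop, peg driven > 6.8 mm; no bystander moved over 30 mm (all of step 3 and x of car_a in the frame of tote between -0.12 and 0.12 m and y of car_a in the frame of tote between -0.082 and 0.082 m and z of each of car_a, car_b in the frame of tote below 0.015 m and angle between each of car_a, car_b's own z axis and vertical below 0.15 rad and x of car_b in the frame of tote between -0.12 and 0.12 m and y of car_b in the frame of tote between -0.082 and 0.082 m and contact force between each of car_a, car_b and the fingers below 0.05 N and linear speed of each of car_a, car_b below 0.03 m/s and distance of each of blank, spare_wheel, offcut, glue, peg_jar, sander from where it was at the start of the episode below 0.03 m and value of joint catch above 1.4 rad); the arm keeps its last pose, push and grip.
It fails at once if a car is dropped (in free fall with its wheels more than 35 mm above the bench) ((contact force between car_a and anything else below 0.02 N and height (world z) of car_a above 0.035 m) or (contact force between car_b and anything else below 0.02 N and height (world z) of car_b above 0.035 m)).
It fails at once if a bystander is knocked away (moved more than 30 mm) (distance of any of blank, spare_wheel, offcut, glue, peg_jar, sander from where it was at the start of the episode above 0.03 m).
It also fails if it takes over 72 s, if anything falls off the work surface, if the arm or the gripper's body presses on something with over 40 N, if the wrist force passes 120 N, or if a joint passes its speed limit or range.

## Working session

There is one attempt and no reset: what is moved stays moved. The work goes in short steps, Python scripts to look and compute and a shell command to move; the robot and the scene stay as the last step left them, time stands still between calls to the robot, and variables do not carry over. Pictures are saved under pics/ and viewed, and the job is handed in when it is done.

```bash
mkdir -p pics; cat > h.py <<'E'
import numpy as np, cv2
from bench import robot
def snap(n,save=None):
    o=robot.get_obs(); s=robot.snapshot(n)
    if save: cv2.imwrite('pics/'+save,s['image'][:,:,::-1])
    s['obs']=o
    return s
E
python3 - <<'E'
from h import *
print(robot.get_obs())
for n in('top','side','wrist'):
    s=snap(n,n+'0.png'); np.savez('pics/%s0.npz'%n,**{k:v for k,v in s.items() if k!='obs'})
    print({k:v for k,v in s.items() if k in('mtx','rvec','tvec','hand_eye')})
E
```

```text
{'time': 0.0, 'joint_positions': array([ 1.08489918e+00,  8.79286290e-02,  1.37225117e+00, -6.77834849e-06,
        1.68357261e+00, -1.03085599e-01]), 'qvel': array([-0.00144872, -0.00033666, -0.00126537, -0.00049537,  0.00178869,
        0.00013822]), 'joint_torque': array([ 4.25362077e-04, -3.40190434e+01, -3.02424395e+01,  7.17734196e-02,
        3.31148319e-02, -1.85051822e-04]), 'tool_pos': array([0.20517773, 0.5096924 , 0.19672016]), 'ee_rot': array([-3.13944367e+00, -2.15544324e-04,  2.75878012e+00]), 'wrist_force': array([-0.42231548,  0.11067639,  0.89400322]), 'wrist_torque': array([ 0.03146178,  0.02310907, -0.0129027 ]), 'width': 0.09401690218276137}
{'mtx': array([[411.44266718,   0.        , 328.94920403],
       [  0.        , 411.44266718, 195.48043218],
       [  0.        ,   0.        ,   1.        ]]), 'rvec': array([ 2.10958567, -2.15724422,  0.22145964]), 'tvec': array([-0.02472602,  0.59260116,  1.31011073])}
{'mtx': array([[395.90488141,   0.        , 321.53375333],
       [  0.        , 395.90488141, 196.62583342],
       [  0.        ,   0.        ,   1.        ]]), 'rvec': array([ 2.25192834, -0.41880925,  0.20138802]), 'tvec': array([-0.55912552,  0.28654714,  1.16708184])}
{'mtx': array([[306.79345826,   0.        , 317.58198877],
       [  0.        , 306.79345826, 189.66738749],
       [  0.        ,   0.        ,   1.        ]]), 'hand_eye': array([[-7.98407163e-04, -9.66424578e-01, -2.56949213e-01,
         7.38367865e-02],
       [ 9.99999397e-01, -9.65441328e-04,  5.23915000e-04,
        -1.25663632e-03],
       [-7.54393721e-04, -2.56948639e-01,  9.66424766e-01,
        -1.86588022e-01],
       [ 0.00000000e+00,  0.00000000e+00,  0.00000000e+00,
         1.00000000e+00]])}
```

View pics/top0.png

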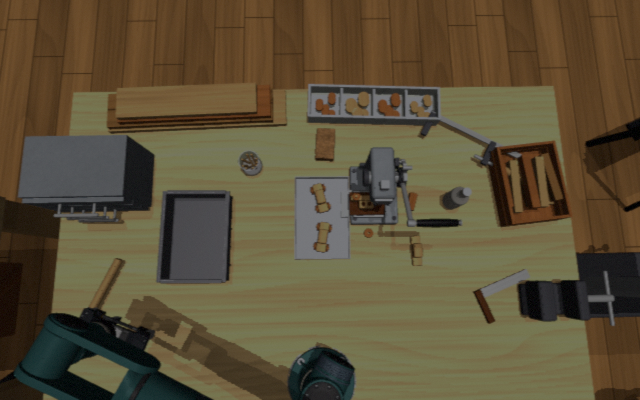

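View pics/side0.png

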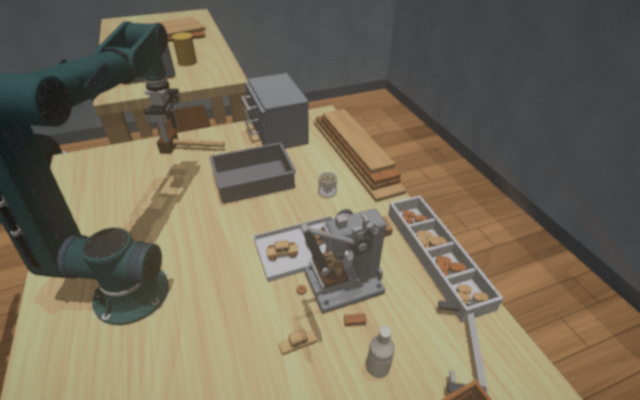

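View pics/wrist0.png

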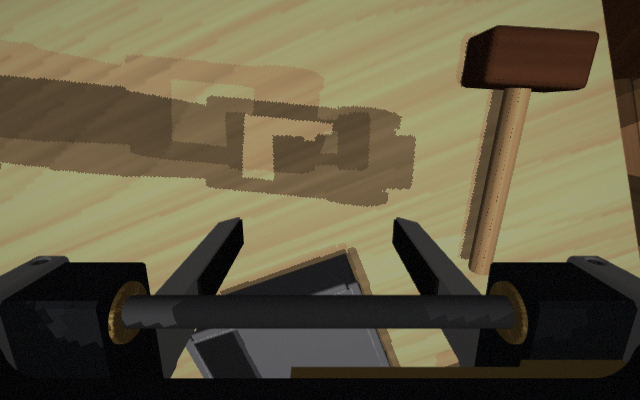

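```bash
cat >> h.py <<'E'
def load(n): return dict(np.load('pics/%s0.npz'%n))
def px2w(s,u,v,z=None,r=1):
    K=s['mtx'];R=cv2.Rodrigues(s['rvec'])[0];t=s['tvec'].ravel()
    ray=np.array([(u-K[0,2])/K[0,0],(v-K[1,2])/K[1,1],1.])
    if z is None:
        d=s['depth'][v-r:v+r+1,u-r:u+r+1];d=d[d>0]
        pc=ray*np.median(d);return R.T@(pc-t)
    c=-R.T@t;d=R.T@ray;return c+d*(z-c[2])/d[2]
def w2px(s,p):
    return cv2.projectPoints(np.array(p,float).reshape(-1,3),s['rvec'],s['tvec'],s['mtx'],None)[0].reshape(-1,2)
def crop(s,x0,y0,x1,y1,k,name):
    im=cv2.resize(s['image'][y0:y1,x0:x1,::-1],None,fx=k,fy=k,interpolation=cv2.INTER_CUBIC)
    for x in range(x0,x1,10):
        if x%20==0: cv2.putText(im,str(x),((x-x0)*k,10),0,.35,(0,0,255),1); cv2.line(im,((x-x0)*k,12),((x-x0)*k,18),(0,0,255),1)
    for y in range(y0,y1,10):
        if y%20==0: cv2.putText(im,str(y),(0,(y-y0)*k+4),0,.35,(0,0,255),1)
    cv2.imwrite('pics/'+name,im)
E
python3 - <<'E'
from h import *
s=load('top'); crop(s,285,130,475,275,4,'topc.png')
crop(s,150,170,250,300,4,'tote.png')
s=load('side'); crop(s,240,190,400,310,5,'sidec.png')
E
```

```text
(no output)
```

View pics/topc.png

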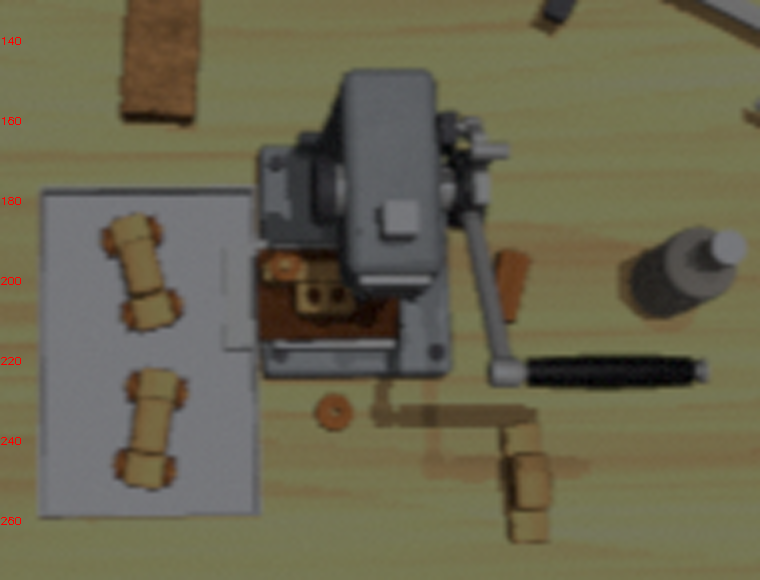

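View pics/tote.png

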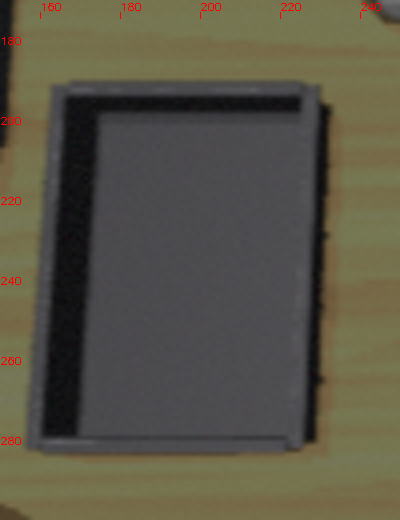

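View pics/sidec.png

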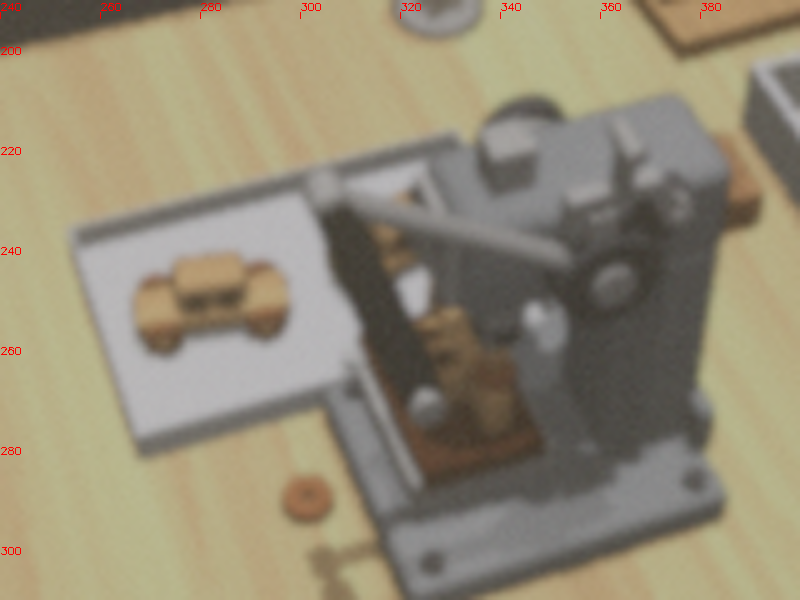

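```bash
python3 - <<'E'
from h import *
s=load('top')
K=s['mtx'];R=cv2.Rodrigues(s['rvec'])[0];t=s['tvec'].ravel()
v,u=np.mgrid[0:400,0:640]; d=s['depth']
P=np.stack([(u-K[0,2])/K[0,0]*d,(v-K[1,2])/K[1,1]*d,d],-1)
W=(P-t)@R; np.save('pics/W.npy',W)
def reg(n,x0,x1,y0,y1,z0,z1):
    m=(u>=x0)&(u<x1)&(v>=y0)&(v<y1)&(W[...,2]>z0)&(W[...,2]<z1)
    q=W[m]; c=q.mean(0); r=cv2.minAreaRect(q[:,:2].astype(np.float32))
    e,V=np.linalg.eigh(np.cov(q[:,:2].T)); a=np.degrees(np.arctan2(V[1,1],V[0,1]))
    print(n,len(q),c.round(4),'med z',np.median(q[:,2]).round(4),'box',np.round(r[0],4),np.round(r[1],4),'ang',round(a%180,1))
reg('tray floor',297,345,180,258,-.01,.012)
for n,y0,y1 in(('car1',182,214),('car2',220,254)):
    reg(n+' all',305,335,y0,y1,.015,.07); reg(n+' cab',305,335,y0,y1,.042,.07)
reg('tote rim',150,240,180,290,.075,.1)
reg('tote floor',150,240,180,290,-.005,.012)
reg('handle',417,465,212,232,.29,.37)
reg('head',365,400,140,205,.24,.27)
reg('ram',378,392,175,192,.27,.31)
reg('thumb',400,415,160,175,.29,.35)
reg('bed',345,400,160,226,.02,.06)
reg('glue',435,475,180,215,.16,.19)
reg('jar',235,265,148,180,.05,.1)
reg('blank',405,430,230,270,.02,.06)
for p in((449,192),(406,167),(410,167),(403,178),(411,222),(385,184)): print(p,W[p[1],p[0]].round(3))
E
```

```text
tray floor 2908 [ 0.5212 -0.0057  0.001 ] med z 0.0011 box [ 0.5258 -0.0083] [0.1637 0.2669] ang 179.8
car1 all 349 [ 0.5895 -0.0067  0.0336] med z 0.0277 box [ 0.5922 -0.0066] [0.0992 0.0507] ang 13.3
car1 cab 122 [ 0.5914 -0.0065  0.0495] med z 0.0497 box [ 0.5927 -0.0064] [0.0466 0.0302] ang 17.0
car2 all 366 [ 0.458  -0.0117  0.0333] med z 0.0268 box [ 0.4591 -0.0122] [0.0518 0.0993] ang 169.9
car2 cab 127 [ 0.459  -0.0116  0.0502] med z 0.0505 box [ 0.4596 -0.0117] [0.0302 0.0459] ang 171.4
tote rim 1248 [0.4653 0.4001 0.0823] med z 0.0823 box [0.4671 0.3984] [0.2185 0.2956] ang 179.5
tote floor 6967 [0.4761 0.4104 0.0007] med z 0.0005 box [0.482  0.4191] [0.3801 0.3033] ang 9.2
handle 348 [ 0.4613 -0.3142  0.34  ] med z 0.3404 box [ 0.4616 -0.3156] [0.1181 0.0193] ang 88.8
head 1401 [ 0.618  -0.1876  0.252 ] med z 0.2523 box [ 0.6157 -0.1877] [0.0997 0.1628] ang 176.2
ram 82 [ 0.5789 -0.1867  0.2805] med z 0.281 box [ 0.5791 -0.1875] [0.0237 0.0248] ang 177.2
thumb 49 [ 0.6144 -0.2436  0.316 ] med z 0.3198 box [ 0.6134 -0.244 ] [0.0247 0.0126] ang 87.4
bed 1281 [ 0.5706 -0.1671  0.0336] med z 0.0289 box [ 0.597  -0.1801] [0.1761 0.2049] ang 36.9
glue 69 [ 0.5748 -0.4558  0.1676] med z 0.168 box [ 0.575  -0.4554] [0.0266 0.0262] ang 158.5
jar 215 [0.7129 0.2274 0.0644] med z 0.0649 box [0.7124 0.228 ] [0.0701 0.07  ] ang 32.9
blank 152 [ 0.4068 -0.3233  0.0377] med z 0.0393 box [ 0.4069 -0.3249] [0.0957 0.0311] ang 179.9
(449, 192) [ 0.591 -0.431  0.082]
(406, 167) [ 0.617 -0.242  0.32 ]
(410, 167) [ 0.615 -0.252  0.327]
(403, 178) [ 0.593 -0.239  0.288]
(411, 222) [ 0.464 -0.242  0.343]
(385, 184) [ 0.579 -0.19   0.278]
```

```bash
python3 - <<'E'
from h import *
s=load('top')
for n,z,c in(('tote',.085,[(163,191.5),(230,191.5),(225.2,282.5),(156.75,282.5)]),('tray',.024,[(295.4,177.3),(348,177.3),(349.7,258.6),(294.5,259.3)])):
    w=np.array([px2w(s,*p,z=z) for p in c]); print(n,w.round(3).tolist(),w.mean(0).round(4))
    for a,b in((3,0),(2,1)): print(np.degrees(np.arctan2(*(w[b]-w[a])[[1,0]])))
W=np.load('pics/W.npy')
for a in((182,214),(220,254)):
    for z0 in(.015,.042):
        q=W[a[0]:a[1],305:335].reshape(-1,3);q=q[(q[:,2]>z0)&(q[:,2]<.07)]
        r=cv2.minAreaRect(q[:,:2].astype(np.float32)); print(r)
E
```

```text
tote [[0.61, 0.498, 0.085], [0.606, 0.283, 0.085], [0.318, 0.292, 0.085], [0.323, 0.503, 0.085]] [0.4644 0.3938 0.085 ]
-0.9722492746686994
-1.7968179434084355
tray [[0.663, 0.075, 0.024], [0.66, -0.106, 0.024], [0.384, -0.102, 0.024], [0.386, 0.08, 0.024]] [ 0.5234 -0.0133  0.024 ]
-1.1312207299513852
-0.7040180199400714
((0.5921791791915894, -0.006556149572134018), (0.09920035302639008, 0.050671376287937164), 14.140474319458008)
((0.5926664471626282, -0.006374921649694443), (0.0465739406645298, 0.03015991672873497), 13.738370895385742)
((0.4590560495853424, -0.012240853160619736), (0.05180142819881439, 0.0992780476808548), 80.02666473388672)
((0.45960283279418945, -0.011675696820020676), (0.030246879905462265, 0.0459403395652771), 79.1894760131836)
```

```bash
python3 -m inch '[{"linear":[0.4,-0.4,0],"twist":0.1,"gripper":0.75},{"linear":[0.7,-0.7,0],"twist":0.2,"gripper":0.75},{"linear":[1,-1,0],"twist":0.217,"gripper":0.75},{"linear":[1,-1,0],"twist":0.217,"gripper":0.75}]'
```

```text
time: 0.48
tool_pos: [0.3079, 0.407, 0.1975]
ee_rot: [-3.14, 0.002, 2.984]
wrist_force: [-0.1, 0.0, 0.3]
width: 0.0719
```

```bash
python3 -m inch '[{"linear":[0.15,-0.4,0],"twist":0,"gripper":0.75},{"linear":[0.3,-0.8,0],"twist":-0.02,"gripper":0.75},{"linear":[0.4,-1,0],"twist":-0.023,"gripper":0.75}]'; python3 -m inch '[{"linear":[0.15,-0.4,0],"twist":0,"gripper":0.75},{"linear":[0.3,-0.8,0],"twist":0,"gripper":0.75},{"linear":[0.4,-1,0],"twist":0,"gripper":0.75}]';python3 -m inch '[{"linear":[0.15,-0.4,0],"twist":0,"gripper":0.75},{"linear":[0.3,-0.8,0],"twist":0,"gripper":0.75},{"linear":[0.4,-1,0],"twist":0,"gripper":0.75}]';python3 -m inch '[{"linear":[0.15,-0.4,0],"twist":0,"gripper":0.75},{"linear":[0.25,-0.8,0],"twist":0,"gripper":0.75},{"linear":[0.31,-1,0],"twist":0,"gripper":0.75},{"linear":[0.31,-1,0],"twist":0,"gripper":0.75}]'
python3 - <<'E'
from h import *
snap('wrist','w1.png')
E
```

```text
time: 0.73
tool_pos: [0.346, 0.3071, 0.1976]
ee_rot: [-3.14, 0.0, 2.96]
wrist_force: [-0.8, 0.1, -0.3]
width: 0.0705
time: 0.98
tool_pos: [0.3858, 0.207, 0.1977]
ee_rot: [-3.14, 0.0, 2.96]
wrist_force: [0.5, 0.8, 0.8]
width: 0.07
time: 1.23
tool_pos: [0.4258, 0.1069, 0.1977]
ee_rot: [-3.14, 0.0, 2.959]
wrist_force: [1.1, 0.6, 0.5]
width: 0.0705
time: 1.57
tool_pos: [0.457, 0.0064, 0.1972]
ee_rot: [-3.14, -0.001, 2.956]
wrist_force: [-0.3, 1.1, -0.0]
width: 0.0705
```

View pics/w1.png

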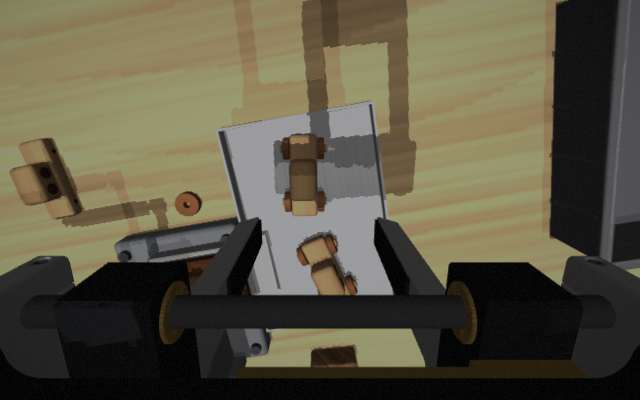

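```bash
python3 -m inch '[{"linear":[0.025,-0.185,-0.3],"twist":0,"gripper":0.75},{"linear":[0.025,-0.185,-0.6],"twist":0,"gripper":0.75},{"linear":[0.025,-0.185,-0.8],"twist":0,"gripper":0.75},{"linear":[0.025,-0.185,-0.8],"twist":0,"gripper":0.75}]'
python3 - <<'E'
from h import *
snap('wrist','w2.png')
E
```

```text
time: 1.95
tool_pos: [0.4551, -0.0065, 0.1127]
ee_rot: [3.141, -0.01, 2.963]
wrist_force: [-0.5, 0.6, -0.7]
width: 0.0703
```

View pics/w2.png

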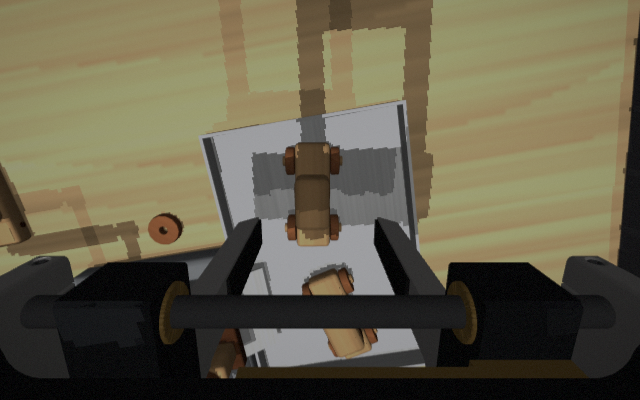

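```bash
cat >> h.py <<'E'
from scipy.spatial.transform import Rotation as Ro
def wristW(s):
    o=s['obs'];K=s['mtx'];d=s['depth'];v,u=np.mgrid[0:400,0:640]
    P=np.stack([(u-K[0,2])/K[0,0]*d,(v-K[1,2])/K[1,1]*d,d],-1)
    H=s['hand_eye'];T=P@H[:3,:3].T+H[:3,3]
    return T@Ro.from_euler('xyz',o['ee_rot']).as_matrix().T+o['tool_pos']
def cabs(W,lo,hi,box):
    m=(W[...,2]>lo)&(W[...,2]<hi)&(W[...,0]>box[0])&(W[...,0]<box[1])&(W[...,1]>box[2])&(W[...,1]<box[3])
    q=W[m]; r=cv2.minAreaRect(q[:,:2].astype(np.float32)); print(len(q),np.median(q[:,2]).round(4),r)
E
python3 - <<'E'
from h import *
s=snap('wrist');print(s['obs']['tool_pos'],s['obs']['ee_rot']);W=wristW(s)
cabs(W,.045,.06,(.42,.5,-.05,.04)); cabs(W,.018,.06,(.39,.53,-.06,.04))
E
```

```text
[ 0.45671486 -0.00676744  0.11551175] [ 3.14112093 -0.00604472  2.96345716]
1760 0.0523 ((0.4576376676559448, -0.013409947976469994), (0.030170004814863205, 0.04466049373149872), 80.39115142822266)
4478 0.0276 ((0.4581557810306549, -0.013533409684896469), (0.054413698613643646, 0.0991315245628357), 80.02799224853516)
```

```bash
python3 -m inch '[{"linear":[0.015,-0.055,-0.2],"twist":0,"gripper":0.75},{"linear":[0.015,-0.055,-0.4],"twist":0,"gripper":0.75},{"linear":[0.015,-0.055,-0.55],"twist":0,"gripper":0.75},{"linear":[0.015,-0.055,-0.65],"twist":0,"gripper":0.75},{"linear":[0.015,-0.055,-0.65],"twist":0,"gripper":0.75},{"linear":[0.015,-0.055,-0.65],"twist":0,"gripper":0.75}]'
python3 - <<'E'
from h import *
s=snap('wrist','w3.png')
snap('side','s3.png');crop(robot.snapshot('side'),240,170,400,290,5,'s3c.png')
E
```

```text
time: 2.55
tool_pos: [0.4613, -0.0134, 0.0541]
ee_rot: [3.141, 0.002, 2.963]
wrist_force: [0.2, -0.7, -0.5]
width: 0.0704
```

View pics/s3c.png

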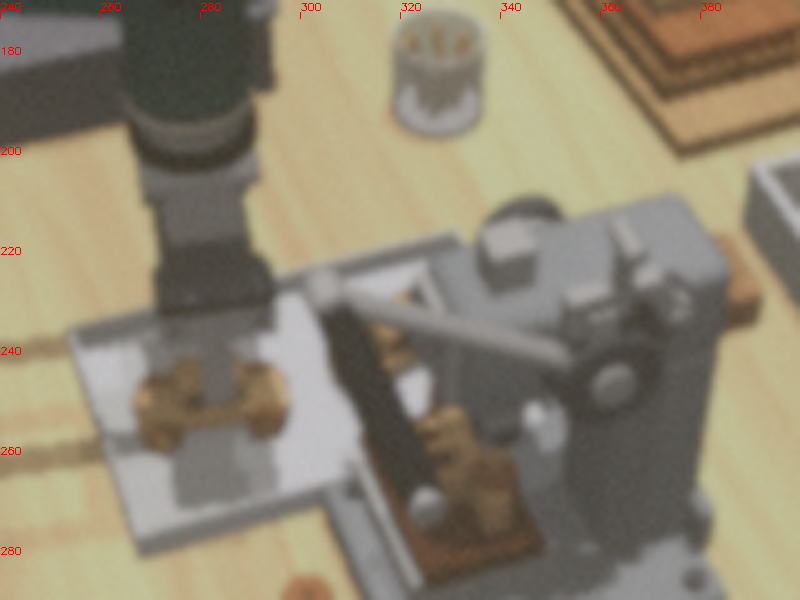

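View pics/w3.png

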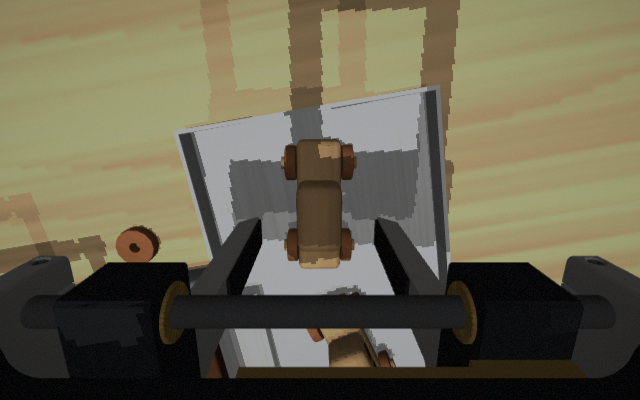

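```bash
python3 -m inch '[{"linear":[-0.02,0,-0.03],"twist":0,"gripper":0.75},{"linear":[-0.02,0,-0.03],"twist":0,"gripper":0.3},{"linear":[-0.02,0,-0.03],"twist":0,"gripper":0.1},{"linear":[-0.02,0,-0.03],"twist":0,"gripper":0.1},{"linear":[-0.02,0,-0.03],"twist":0,"gripper":0.1},{"linear":[-0.02,0,-0.03],"twist":0,"gripper":0.1},{"linear":[-0.02,0,-0.03],"twist":0,"gripper":0.1},{"linear":[-0.02,0,-0.03],"twist":0,"gripper":0.1}]'
python3 -m inch '[{"linear":[0,0,0],"twist":0,"gripper":0.1},{"linear":[0,0,0],"twist":0,"gripper":0.1},{"linear":[0,0,0.1],"twist":0,"gripper":0.1},{"linear":[0,0,0.25],"twist":0,"gripper":0.1},{"linear":[0,0,0.5],"twist":0,"gripper":0.1},{"linear":[0,0,0.75],"twist":0,"gripper":0.1},{"linear":[0,0,1],"twist":0,"gripper":0.1},{"linear":[0,0,1],"twist":0,"gripper":0.1}]'
python3 - <<'E'
from h import *
s=snap('wrist','w4.png')
E
```

```text
time: 3.37
tool_pos: [0.4585, -0.0138, 0.0499]
ee_rot: [3.141, 0.0, 2.962]
wrist_force: [0.2, 0.1, -0.3]
width: 0.0273
time: 4.03
tool_pos: [0.4618, -0.0143, 0.1566]
ee_rot: [3.141, 0.012, 2.962]
wrist_force: [0.2, -0.2, 0.6]
width: 0.0094
```

View pics/w4.png

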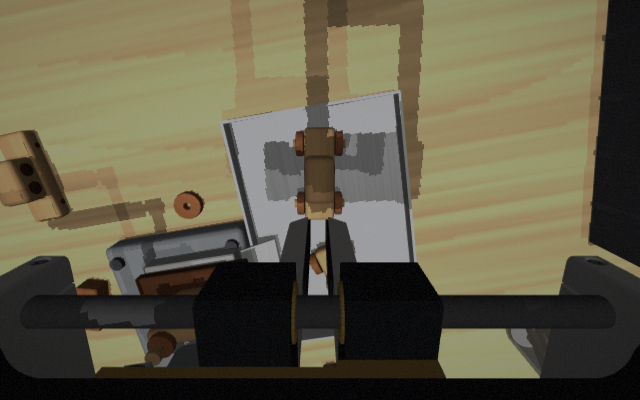

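```bash

python3 - <<'E'
from h import *
s=snap('wrist');print(s['obs']['tool_pos'],s['obs']['ee_rot'],s['obs']['joint_positions'],s['obs']['width']);W=wristW(s)
cabs(W,.045,.06,(.42,.5,-.05,.04)); cabs(W,.018,.06,(.39,.53,-.06,.04))
print(W[170,318],W[160:180,318,2])
R=Ro.from_euler('xyz',s['obs']['ee_rot']).as_matrix();print(R.round(3))
for p in((318,240),(300,222),(338,222)): print(p,W[p[1],p[0]])
t=snap('top','t4.png');crop(t,285,130,475,275,4,'t4c.png')
snap('side','s4.png');crop(robot.snapshot('side'),240,170,400,290,5,'s4c.png')
E
```

```text
[ 0.46066343 -0.01411683  0.15378654] [3.1412748  0.00771265 2.96195577] [-1.53847523e-01 -1.06520898e-01  1.65006615e+00  1.18887910e-04
  1.59032913e+00 -1.54500541e+00] 0.009171887008142558
1381 0.0523 ((0.4580298662185669, -0.013610761612653732), (0.029872525483369827, 0.045227352529764175), 80.37936401367188)
3528 0.0276 ((0.45801082253456116, -0.01301659271121025), (0.05441597104072571, 0.09888991713523865), 80.17005920410156)
[ 0.44473453 -0.01201614  0.05178956] [0.04888392 0.05048637 0.05182364 0.05125065 0.05220457 0.05367859
 0.05249183 0.05357761 0.05214261 0.05164811 0.05178956 0.05240632
 0.05294768 0.05169867 0.05266425 0.05277219 0.05193671 0.05240898
 0.05390047 0.05428571]
[[-0.984  0.179  0.008]
 [ 0.179  0.984 -0.001]
 [-0.008  0.    -1.   ]]
(318, 240) [ 0.53875961 -0.02901626  0.00203237]
(300, 222) [ 0.44942553 -0.02393714  0.17035531]
(338, 222) [ 0.45373833 -0.00189125  0.1696447 ]
```

View pics/t4c.png

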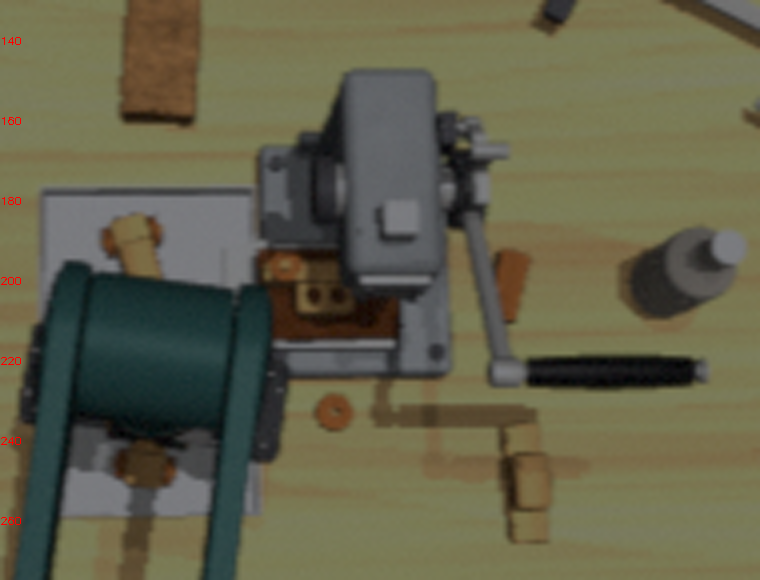

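View pics/s4c.png

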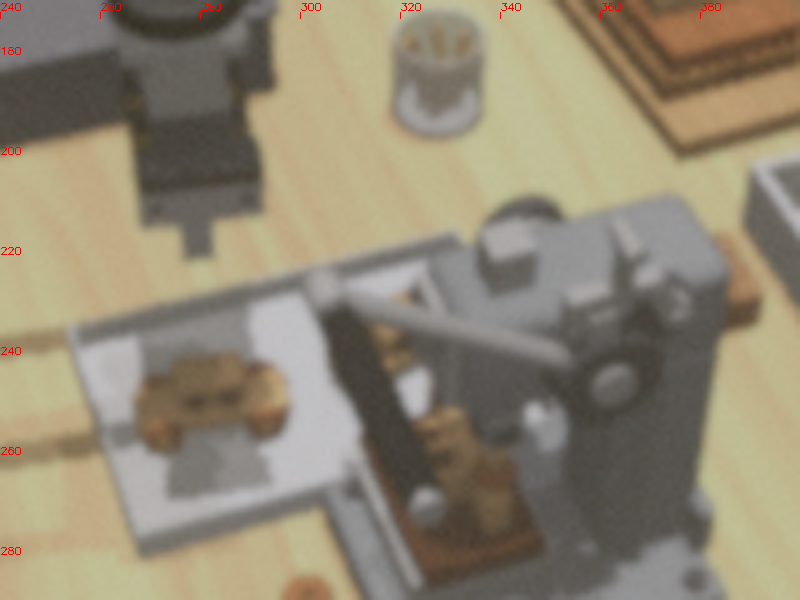

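```bash

python3 - <<'E'
from h import *
s=snap('wrist');W=wristW(s)
for r in range(214,260,4): print(r,W[r,300].round(3),W[r,318].round(3),W[r,338].round(3))
t=snap('side');o=t['obs'];print(o['tool_pos'])
for v in range(205,226,2): print(v,px2w(t,279,v,r=0).round(3),px2w(t,282,v,r=0).round(3))
print(w2px(t,[o['tool_pos'],o['tool_pos']-[0,0,.022]]))
E
```

```text
214 [ 0.487 -0.039  0.028] [ 0.491 -0.021  0.027] [0.494 0.    0.028]
218 [ 0.491 -0.04   0.028] [ 0.495 -0.021  0.028] [ 0.499 -0.     0.028]
222 [ 0.446 -0.023  0.165] [ 0.5   -0.022  0.027] [ 0.45  -0.001  0.165]
226 [ 0.385 -0.002  0.335] [ 0.505 -0.023  0.026] [ 0.45  -0.002  0.171]
230 [ 0.447 -0.023  0.177] [ 0.519 -0.025  0.002] [ 0.45  -0.002  0.177]
234 [ 0.447 -0.023  0.183] [ 0.524 -0.026  0.002] [ 0.45  -0.003  0.183]
238 [ 0.447 -0.022  0.187] [ 0.528 -0.027  0.003] [ 0.45  -0.003  0.188]
242 [ 0.447 -0.022  0.193] [ 0.534 -0.028  0.002] [ 0.451 -0.003  0.192]
246 [ 0.447 -0.022  0.198] [ 0.537 -0.029  0.005] [ 0.45  -0.004  0.197]
250 [ 0.447 -0.021  0.202] [ 0.543 -0.03   0.003] [ 0.45  -0.004  0.202]
254 [ 0.448 -0.022  0.204] [ 0.549 -0.031  0.002] [ 0.45  -0.004  0.207]
258 [ 0.447 -0.021  0.21 ] [ 0.545 -0.03   0.019] [ 0.45  -0.004  0.209]
[ 0.45737698 -0.01362472  0.14813978]
205 [ 0.441 -0.099  0.295] [ 0.448 -0.101  0.294]
207 [ 0.44  -0.099  0.288] [ 0.447 -0.104  0.29 ]
209 [ 0.44  -0.099  0.281] [ 0.449 -0.095  0.275]
211 [ 0.441 -0.091  0.266] [ 0.448 -0.095  0.267]
213 [ 0.441 -0.091  0.259] [ 0.449 -0.092  0.258]
215 [ 0.454 -0.032  0.195] [ 0.463 -0.033  0.193]
217 [ 0.455 -0.027  0.182] [ 0.463 -0.032  0.184]
219 [ 0.454 -0.027  0.174] [ 0.463 -0.03   0.174]
221 [ 0.454 -0.028  0.167] [ 0.463 -0.027  0.164]
223 [ 0.49   0.132 -0.001] [0.499 0.125 0.002]
225 [ 0.487  0.122 -0.   ] [ 0.497  0.119 -0.002]
[[279.25476298 222.16711985]
 [279.7092182  227.34665562]]
```

```bash

python3 - <<'E'
from h import *
s=load('wrist')
s['obs']=dict(tool_pos=np.array([0.20517773, 0.5096924 , 0.19672016]),ee_rot=[-3.13944367e+00, -2.15544324e-04,  2.75878012e+00])
W=wristW(s)
for u in(232,238,241,396,402):
  for r in range(218,246,4): print(u,r,W[r,u].round(3))
t=snap('side');o=t['obs'];print(o['tool_pos'],o['qvel'])
for v in range(215,226,1): print(v,px2w(t,280,v,r=0).round(3))
E
```

```text
232 218 [0.177 0.463 0.206]
232 222 [0.177 0.465 0.214]
232 226 [0.178 0.467 0.221]
232 230 [0.18  0.467 0.223]
232 234 [0.181 0.468 0.227]
232 238 [0.183 0.467 0.228]
232 242 [0.185 0.466 0.227]
238 218 [0.178 0.467 0.207]
238 222 [0.18  0.467 0.209]
238 226 [0.181 0.468 0.214]
238 230 [0.183 0.466 0.214]
238 234 [0.186 0.465 0.214]
238 238 [0.188 0.465 0.215]
238 242 [0.19  0.464 0.215]
241 218 [0.229 0.389 0.001]
241 222 [0.181 0.467 0.206]
241 226 [0.183 0.467 0.207]
241 230 [0.186 0.466 0.208]
241 234 [0.188 0.465 0.208]
241 238 [0.19  0.464 0.209]
241 242 [0.192 0.463 0.21 ]
396 218 [0.215 0.557 0.205]
396 222 [0.215 0.555 0.21 ]
396 226 [0.217 0.554 0.212]
396 230 [0.22  0.554 0.211]
396 234 [0.222 0.553 0.212]
396 238 [0.224 0.552 0.213]
396 242 [0.226 0.551 0.213]
402 218 [0.216 0.56  0.207]
402 222 [0.215 0.558 0.213]
402 226 [0.215 0.557 0.219]
402 230 [0.216 0.556 0.222]
402 234 [0.217 0.555 0.224]
402 238 [0.219 0.554 0.225]
402 242 [0.22  0.553 0.227]
[ 0.45745124 -0.01366167  0.14823728] [ 0.00074662 -0.0016191  -0.00891804 -0.00132007  0.00190833  0.00084406]
215 [ 0.458 -0.026  0.189]
216 [ 0.458 -0.029  0.187]
217 [ 0.457 -0.03   0.184]
218 [ 0.457 -0.029  0.179]
219 [ 0.457 -0.03   0.177]
220 [ 0.456 -0.03   0.172]
221 [ 0.456 -0.03   0.168]
222 [0.494 0.132 0.002]
223 [ 0.493  0.13  -0.   ]
224 [ 0.492  0.125 -0.   ]
225 [0.49  0.12  0.001]
```

```bash
python3 -m inch '[{"linear":[0,0,-0.3],"twist":0,"gripper":0.7},{"linear":[0,0,-0.6],"twist":0,"gripper":0.7},{"linear":[0,0,-0.8],"twist":0,"gripper":0.7},{"linear":[0,0,-0.9],"twist":0,"gripper":0.7},{"linear":[0,0,-0.95],"twist":0,"gripper":0.7},{"linear":[0,0,-0.95],"twist":0,"gripper":0.7},{"linear":[0,0,-0.95],"twist":0,"gripper":0.7},{"linear":[0,0,-0.95],"twist":0,"gripper":0.7}]'
python3 -m inch '[{"linear":[0,0,-0.1],"twist":0,"gripper":0.7},{"linear":[0,0,-0.2],"twist":0,"gripper":0.7},{"linear":[0,0,-0.25],"twist":0,"gripper":0.7},{"linear":[0,0,-0.25],"twist":0,"gripper":0.7},{"linear":[0,0,-0.25],"twist":0,"gripper":0.7}]'
python3 - <<'E'
from h import *
s=snap('side');crop(s,240,170,400,290,5,'s5c.png');snap('wrist','w5.png')
E
```

```text
time: 5.1
tool_pos: [0.4597, -0.014, 0.0565]
ee_rot: [3.141, 0.003, 2.962]
wrist_force: [-0.3, 0.4, 0.2]
width: 0.0595
time: 5.52
tool_pos: [0.4578, -0.0137, 0.0291]
ee_rot: [3.142, -0.002, 2.962]
wrist_force: [0.5, -0.7, 0.0]
width: 0.0657
```

View pics/s5c.png

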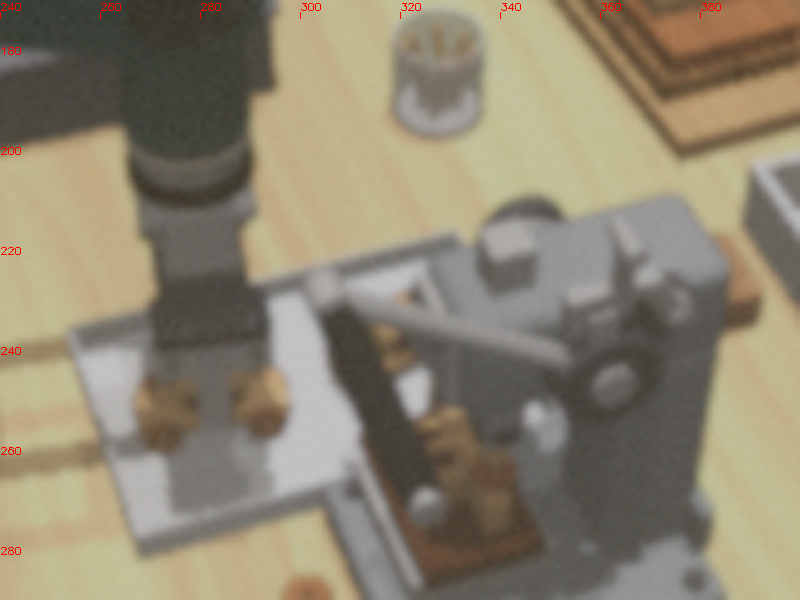

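View pics/w5.png

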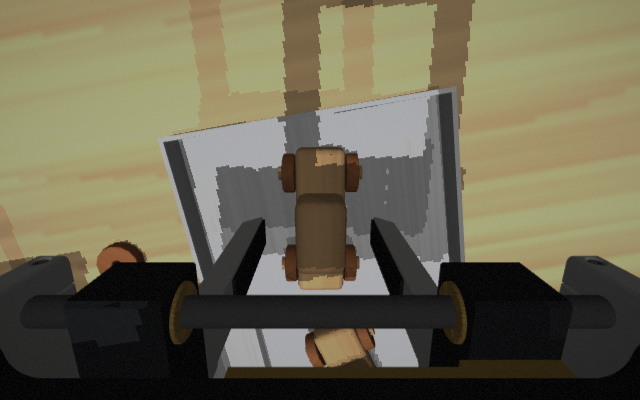

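```bash

python3 - <<'E'
from h import *
t=snap('side');o=t['obs'];print(o['tool_pos'])
for v in range(234,262,2): print(v,px2w(t,281,v,r=0).round(3),px2w(t,284,v,r=0).round(3))
E
```

```text
[ 0.45859843 -0.01383631  0.03002551]
234 [ 0.441 -0.091  0.178] [ 0.449 -0.094  0.178]
236 [ 0.439 -0.097  0.177] [ 0.447 -0.103  0.18 ]
238 [ 0.438 -0.1    0.172] [ 0.447 -0.098  0.167]
240 [ 0.439 -0.096  0.16 ] [ 0.448 -0.092  0.152]
242 [ 0.439 -0.091  0.147] [ 0.448 -0.092  0.144]
244 [ 0.439 -0.089  0.135] [ 0.448 -0.09   0.134]
246 [ 0.446 -0.058  0.092] [ 0.455 -0.06   0.092]
248 [ 0.446 -0.056  0.081] [ 0.454 -0.059  0.082]
250 [ 0.446 -0.054  0.07 ] [ 0.454 -0.059  0.073]
252 [ 0.445 -0.054  0.062] [ 0.454 -0.057  0.062]
254 [ 0.444 -0.056  0.055] [ 0.453 -0.059  0.055]
256 [ 0.452 -0.019  0.003] [ 0.461 -0.023  0.003]
258 [ 0.45  -0.026  0.001] [ 0.459 -0.031  0.003]
260 [ 0.446 -0.039  0.007] [ 0.456 -0.04   0.005]
```

```bash
python3 -m inch '[{"linear":[0,0,-0.1],"twist":0,"gripper":0.7},{"linear":[0,0,-0.17],"twist":0,"gripper":0.7},{"linear":[0,0,-0.17],"twist":0,"gripper":0.7},{"linear":[0,0,-0.17],"twist":0,"gripper":0.7}]'
python3 - <<'E'
from h import *
t=snap('side');o=t['obs'];print(o['tool_pos'],o['wrist_force'])
for v in range(244,272,2): print(v,px2w(t,281,v,r=0).round(3))
E
```

```text
time: 6.0
tool_pos: [0.4576, -0.0137, 0.0119]
ee_rot: [3.142, -0.002, 2.962]
wrist_force: [-0.2, -0.4, -0.6]
width: 0.0656
[ 0.45759533 -0.01367346  0.01186107] [-0.20057868 -0.44764583 -0.55291939]
244 [ 0.437 -0.097  0.144]
246 [ 0.438 -0.094  0.133]
248 [ 0.438 -0.092  0.123]
250 [ 0.445 -0.058  0.075]
252 [ 0.445 -0.056  0.064]
254 [ 0.444 -0.056  0.055]
256 [ 0.443 -0.057  0.048]
258 [ 0.443 -0.056  0.037]
260 [ 0.447 -0.036  0.003]
262 [ 0.445 -0.044  0.004]
264 [ 0.441 -0.056  0.009]
266 [ 0.44  -0.059  0.003]
268 [ 0.438 -0.067  0.003]
270 [ 0.436 -0.073  0.001]
```

```bash
python3 -m inch '[{"linear":[0,0,0],"twist":0,"gripper":0.2},{"linear":[0,0,0],"twist":0,"gripper":0.2},{"linear":[0,0,0],"twist":0,"gripper":0.2},{"linear":[0,0,0],"twist":0,"gripper":0.2},{"linear":[0,0,0],"twist":0,"gripper":0.2},{"linear":[0,0,0],"twist":0,"gripper":0.2},{"linear":[0,0,0],"twist":0,"gripper":0.2},{"linear":[0,0,0],"twist":0,"gripper":0.2},{"linear":[0,0,0],"twist":0,"gripper":0.2}]'
```

```text
time: 6.8
tool_pos: [0.4586, -0.0137, 0.0131]
ee_rot: [3.141, 0.0, 2.962]
wrist_force: [0.3, 0.6, 0.9]
width: 0.0315
```

```bash
python3 -m inch '[{"linear":[0,0,0],"twist":0,"gripper":0.2},{"linear":[0,0,0.05],"twist":0,"gripper":0.2},{"linear":[0,0,0.15],"twist":0,"gripper":0.2},{"linear":[0,0,0.3],"twist":0,"gripper":0.2},{"linear":[0,0,0.5],"twist":0,"gripper":0.2},{"linear":[0,0,0.7],"twist":0,"gripper":0.2},{"linear":[0,0,0.85],"twist":0,"gripper":0.2},{"linear":[0,0,0.95],"twist":0,"gripper":0.2},{"linear":[0,0,1],"twist":0,"gripper":0.2},{"linear":[0,0,1],"twist":0,"gripper":0.2}]'
python3 - <<'E'
from h import *
s=snap('wrist','w6.png')
t=snap('side');crop(t,240,130,400,250,5,'s6c.png')
E
```

```text
time: 7.63
tool_pos: [0.4592, -0.0139, 0.1143]
ee_rot: [3.142, 0.003, 2.962]
wrist_force: [0.0, 0.5, -0.2]
width: 0.032
```

View pics/s6c.png

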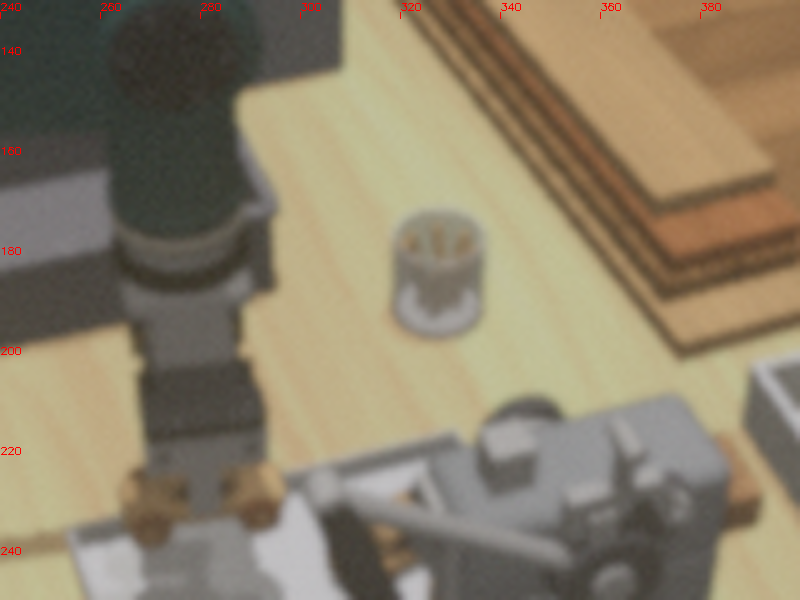

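View pics/w6.png

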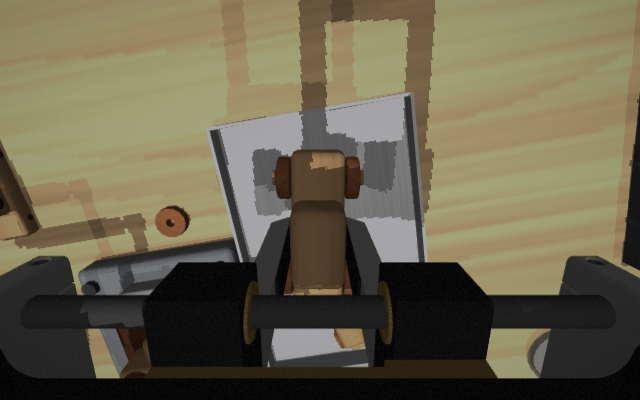

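```bash
python3 -m inch '[{"linear":[0,0.1,0.15],"twist":0,"gripper":0.2},{"linear":[-0.05,0.3,0.3],"twist":0,"gripper":0.2},{"linear":[-0.1,0.6,0.4],"twist":0,"gripper":0.2},{"linear":[-0.15,1,0.4],"twist":0.05,"gripper":0.2}]'
python3 -m inch '[{"linear":[-0.05,0.35,0],"twist":0.05,"gripper":0.2},{"linear":[-0.1,0.7,0],"twist":0.1,"gripper":0.2},{"linear":[-0.14,1,0],"twist":0.1,"gripper":0.2}]'
python3 -m inch '[{"linear":[-0.05,0.35,0],"twist":0,"gripper":0.2},{"linear":[-0.1,0.7,0],"twist":0,"gripper":0.2},{"linear":[-0.14,1,0],"twist":0,"gripper":0.2}]'
python3 -m inch '[{"linear":[-0.05,0.35,0],"twist":0,"gripper":0.2},{"linear":[-0.1,0.7,0],"twist":0,"gripper":0.2},{"linear":[-0.13,0.95,0],"twist":0,"gripper":0.2},{"linear":[-0.13,1.0,0],"twist":0,"gripper":0.2},{"linear":[-0.13,1.0,0],"twist":0,"gripper":0.2},{"linear":[-0.13,1.0,0],"twist":0,"gripper":0.2}]'
python3 - <<'E'
from h import *
s=snap('wrist','w7.png'); t=snap('side','s7.png')
E
```

```text
time: 8.07
tool_pos: [0.4442, 0.0858, 0.154]
ee_rot: [-3.141, 0.002, 3.011]
wrist_force: [1.2, 0.5, -0.1]
width: 0.0315
time: 8.32
tool_pos: [0.428, 0.188, 0.1515]
ee_rot: [-3.141, -0.003, 3.121]
wrist_force: [0.1, -0.5, -0.3]
width: 0.0314
time: 8.57
tool_pos: [0.4139, 0.2879, 0.1512]
ee_rot: [-3.141, -0.003, 3.12]
wrist_force: [0.4, 0.2, -0.2]
width: 0.0318
time: 9.07
tool_pos: [0.4021, 0.3853, 0.1516]
ee_rot: [-3.139, -0.002, 3.119]
wrist_force: [-0.6, -0.0, -0.7]
width: 0.0312
```

View pics/s7.png

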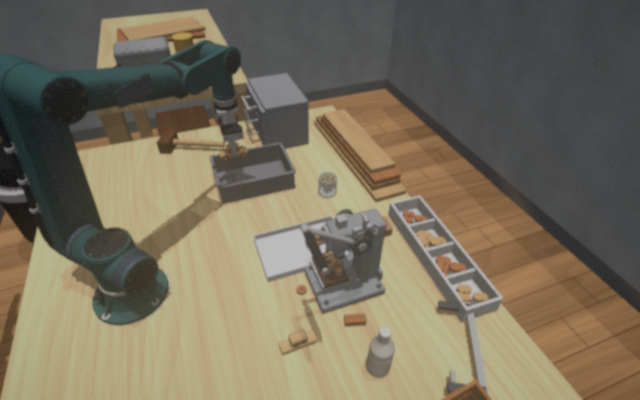

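View pics/w7.png

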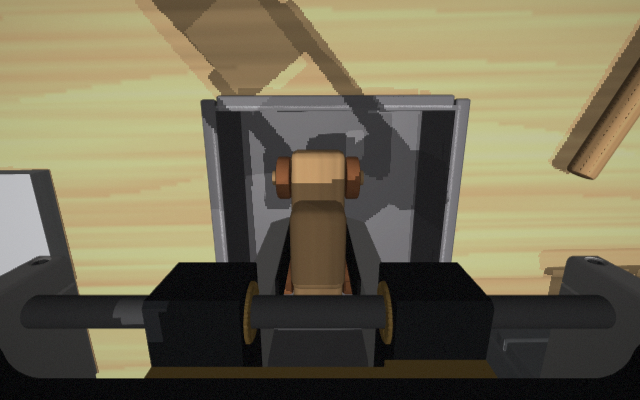

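```bash
python3 -m inch '[{"linear":[0,0.12,-0.1],"twist":0,"gripper":0.2},{"linear":[0,0.12,-0.3],"twist":0,"gripper":0.2},{"linear":[0,0.12,-0.55],"twist":0,"gripper":0.2},{"linear":[0,0.12,-0.8],"twist":0,"gripper":0.2},{"linear":[0,0.12,-1],"twist":0,"gripper":0.2},{"linear":[0,0.12,-1],"twist":0,"gripper":0.2}]'
python3 -m inch '[{"linear":[0,0,-0.1],"twist":0,"gripper":0.2},{"linear":[0,0,-0.2],"twist":0,"gripper":0.2},{"linear":[0,0,-0.28],"twist":0,"gripper":0.2},{"linear":[0,0,-0.34],"twist":0,"gripper":0.2},{"linear":[0,0,-0.34],"twist":0,"gripper":0.2},{"linear":[0,0,-0.34],"twist":0,"gripper":0.2},{"linear":[0,0,-0.34],"twist":0,"gripper":0.2}]'
```

```text
time: 9.67
tool_pos: [0.3996, 0.3953, 0.0469]
ee_rot: [-3.135, -0.008, 3.118]
wrist_force: [0.0, -0.3, -1.6]
width: 0.0315
time: 10.25
tool_pos: [0.4029, 0.3986, 0.0196]
ee_rot: [3.141, 0.001, 3.119]
wrist_force: [-0.2, -0.5, -1.3]
width: 0.0314
```

```bash
python3 -m inch '[{"linear":[0,0,-0.03],"twist":0,"gripper":0.2},{"linear":[0,0,-0.05],"twist":0,"gripper":0.2},{"linear":[0,0,-0.05],"twist":0,"gripper":0.2},{"linear":[0,0,-0.05],"twist":0,"gripper":0.2}]'
python3 - <<'E'
from h import *
print(robot.get_obs()['wrist_force'],robot.get_obs()['tool_pos'])
s=snap('wrist','w8.png')
E
```

```text
time: 10.58
tool_pos: [0.4026, 0.3984, 0.0141]
ee_rot: [3.141, 0.0, 3.119]
wrist_force: [0.2, 0.2, 0.3]
width: 0.0315
[0.1749812 0.1892727 0.3249853] [0.4026089  0.39838328 0.01411991]
```

View pics/w8.png

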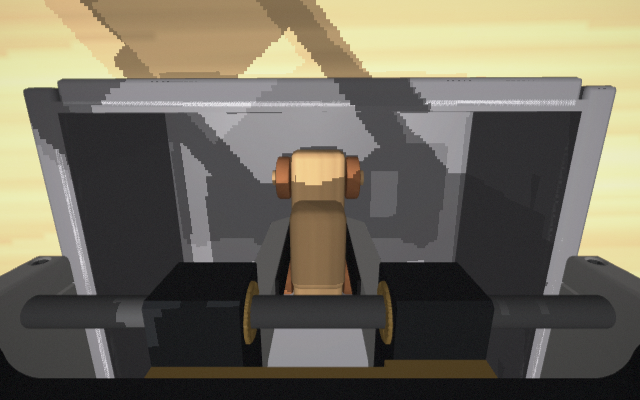

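```bash
python3 -m inch '[{"linear":[0,0,-0.015],"twist":0,"gripper":0.2},{"linear":[0,0,-0.02],"twist":0,"gripper":0.2},{"linear":[0,0,-0.02],"twist":0,"gripper":0.2}]'
python3 -c "
from h import *
o=robot.get_obs();print(o['wrist_force'],o['tool_pos'])"
```

```text
time: 10.88
tool_pos: [0.4027, 0.3984, 0.014]
ee_rot: [3.141, 0.001, 3.119]
wrist_force: [-3.1, -2.3, 7.8]
width: 0.0315
[-3.11980853 -2.25459929  7.75910378] [0.40267295 0.39840439 0.01400987]
```

Contact with the tote floor (7.8 N up). Release and rise.

```bash
python3 -m inch '[{"linear":[0,0,0.01],"twist":0,"gripper":0.2},{"linear":[0,0,0.01],"twist":0,"gripper":0.6},{"linear":[0,0,0.01],"twist":0,"gripper":0.6},{"linear":[0,0,0.01],"twist":0,"gripper":0.6},{"linear":[0,0,0.01],"twist":0,"gripper":0.6},{"linear":[0,0,0.1],"twist":0,"gripper":0.6},{"linear":[0,0,0.3],"twist":0,"gripper":0.6},{"linear":[0,0,0.6],"twist":0,"gripper":0.6},{"linear":[0,0,1],"twist":0,"gripper":0.6}]'
python3 -m inch '[{"linear":[0.1,-0.35,0.3],"twist":0,"gripper":0.7},{"linear":[0.25,-0.7,0.5],"twist":0.05,"gripper":0.7},{"linear":[0.45,-1,0.5],"twist":0.1,"gripper":0.7}]'
python3 - <<'E'
from h import *
t=snap('top','t9.png');s=snap('side','s9.png')
E
```

```text
time: 11.63
tool_pos: [0.4006, 0.3967, 0.1101]
ee_rot: [-3.137, -0.005, 3.119]
wrist_force: [0.3, 0.3, -0.2]
width: 0.0566
time: 11.88
tool_pos: [0.4488, 0.2996, 0.1685]
ee_rot: [3.137, 0.009, -3.053]
wrist_force: [1.8, -0.3, 0.0]
width: 0.0659
```

View pics/t9.png

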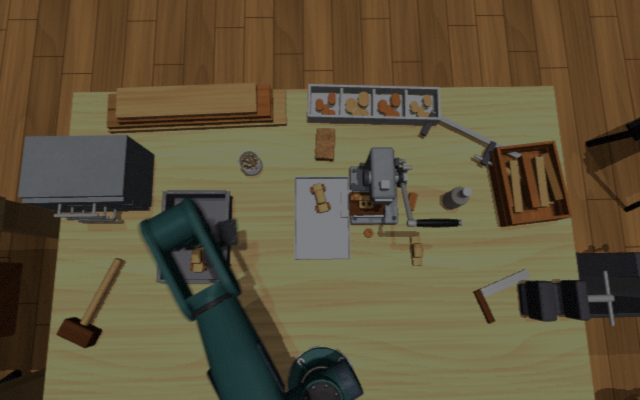

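View pics/s9.png

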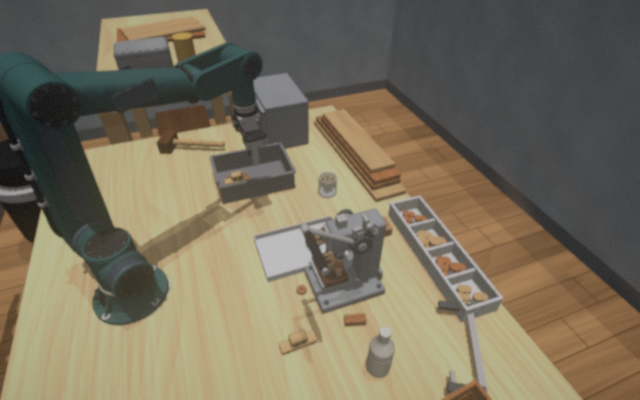

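```bash
python3 -m inch '[{"linear":[0.15,-0.35,0],"twist":0.05,"gripper":0.7},{"linear":[0.3,-0.7,0],"twist":0.1,"gripper":0.7},{"linear":[0.5,-1,0],"twist":0.155,"gripper":0.7}]'
python3 -m inch '[{"linear":[0.15,-0.35,0],"twist":0,"gripper":0.7},{"linear":[0.3,-0.7,0],"twist":0,"gripper":0.7},{"linear":[0.5,-1,0],"twist":0,"gripper":0.7}]'
python3 -m inch '[{"linear":[0.15,-0.35,0],"twist":0,"gripper":0.7},{"linear":[0.3,-0.7,0],"twist":0,"gripper":0.7},{"linear":[0.45,-1,0],"twist":0,"gripper":0.7},{"linear":[0.45,-1,-0.1],"twist":0,"gripper":0.7},{"linear":[0.45,-1,-0.1],"twist":0,"gripper":0.7},{"linear":[0.45,-1,-0.1],"twist":0,"gripper":0.7}]'
python3 - <<'E'
from h import *
robot.snapshot('top')
s=snap('wrist','w10.png');print(s['obs']['tool_pos'],s['obs']['ee_rot']);W=wristW(s)
cabs(W,.045,.06,(.54,.64,-.06,.05)); cabs(W,.018,.06,(.52,.66,-.07,.06))
E
```

```text
time: 12.23
tool_pos: [0.4967, 0.1976, 0.1621]
ee_rot: [3.141, -0.0, -2.893]
wrist_force: [-0.5, -0.3, -1.0]
width: 0.0657
time: 12.48
tool_pos: [0.547, 0.0971, 0.162]
ee_rot: [3.141, -0.001, -2.898]
wrist_force: [-0.3, 0.6, 0.7]
width: 0.0663
time: 12.98
tool_pos: [0.5914, -0.0006, 0.1506]
ee_rot: [3.14, -0.003, -2.897]
wrist_force: [0.2, -0.6, -0.0]
width: 0.0661
[ 5.91587328e-01 -1.33741779e-04  1.51386874e-01] [ 3.14021975e+00 -1.32806875e-03 -2.89605742e+00]
1387 0.0523 ((0.5907322764396667, -0.008573723956942558), (0.04473679140210152, 0.03005966916680336), 14.423271179199219)
3618 0.0275 ((0.5905039310455322, -0.008660536259412766), (0.09813749045133591, 0.05424077808856964), 13.954765319824219)
```

View pics/w10.png

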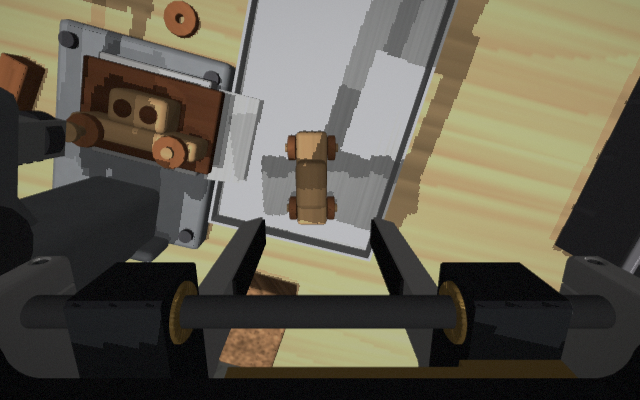

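```bash
python3 -m inch '[{"linear":[-0.01,-0.08,-0.3],"twist":0,"gripper":0.7},{"linear":[-0.01,-0.08,-0.6],"twist":0,"gripper":0.7},{"linear":[-0.01,-0.08,-0.8],"twist":0,"gripper":0.7},{"linear":[-0.01,-0.08,-0.95],"twist":0,"gripper":0.7},{"linear":[-0.01,-0.08,-0.95],"twist":0,"gripper":0.7},{"linear":[-0.01,-0.08,-0.95],"twist":0,"gripper":0.7}]'
python3 -m inch '[{"linear":[0,0,-0.1],"twist":0,"gripper":0.7},{"linear":[0,0,-0.2],"twist":0,"gripper":0.7},{"linear":[0,0,-0.3],"twist":0,"gripper":0.7},{"linear":[0,0,-0.38],"twist":0,"gripper":0.7},{"linear":[0,0,-0.41],"twist":0,"gripper":0.7},{"linear":[0,0,-0.41],"twist":0,"gripper":0.7},{"linear":[0,0,-0.41],"twist":0,"gripper":0.7}]'
python3 - <<'E'
from h import *
s=snap('wrist','w11.png');o=robot.get_obs();print(o['tool_pos'],o['wrist_force'])
E
```

```text
time: 13.58
tool_pos: [0.5906, -0.0082, 0.0567]
ee_rot: [3.141, -0.001, -2.895]
wrist_force: [-0.5, 0.1, 0.5]
width: 0.066
time: 14.17
tool_pos: [0.5912, -0.0096, 0.0156]
ee_rot: [3.141, -0.0, -2.897]
wrist_force: [0.4, -0.5, -0.5]
width: 0.0659
[ 0.59155594 -0.00964947  0.01611032] [-0.49962525  0.0316094  -0.183559  ]
```

View pics/w11.png

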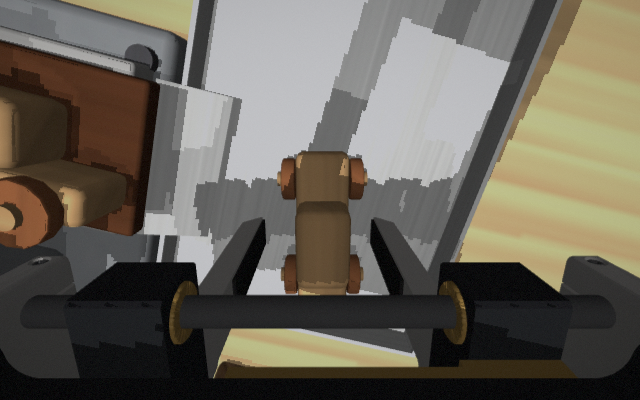

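```bash
python3 -m inch '[{"linear":[0,0.025,-0.03],"twist":0,"gripper":0.7},{"linear":[0,0.025,-0.03],"twist":0,"gripper":0.2},{"linear":[0,0.025,-0.03],"twist":0,"gripper":0.2},{"linear":[0,0.025,-0.03],"twist":0,"gripper":0.2},{"linear":[0,0.025,-0.03],"twist":0,"gripper":0.2},{"linear":[0,0.025,-0.03],"twist":0,"gripper":0.2},{"linear":[0,0.025,-0.03],"twist":0,"gripper":0.2},{"linear":[0,0.025,-0.03],"twist":0,"gripper":0.2},{"linear":[0,0.025,-0.03],"twist":0,"gripper":0.2},{"linear":[0,0.025,-0.03],"twist":0,"gripper":0.2}]'
python3 -m inch '[{"linear":[0,0,0],"twist":0,"gripper":0.2},{"linear":[0,0,0.05],"twist":0,"gripper":0.2},{"linear":[0,0,0.15],"twist":0,"gripper":0.2},{"linear":[0,0,0.3],"twist":0,"gripper":0.2},{"linear":[0,0,0.5],"twist":0,"gripper":0.2},{"linear":[0,0,0.7],"twist":0,"gripper":0.2},{"linear":[0,0,0.85],"twist":0,"gripper":0.2},{"linear":[0,0,0.95],"twist":0,"gripper":0.2},{"linear":[0,0,1],"twist":0,"gripper":0.2},{"linear":[0,0,1],"twist":0,"gripper":0.2}]'
python3 - <<'E'
from h import *
s=snap('wrist','w12.png')
E
```

```text
time: 15.05
tool_pos: [0.5914, -0.007, 0.013]
ee_rot: [3.142, 0.0, -2.897]
wrist_force: [-1.0, 0.5, 0.5]
width: 0.0312
time: 15.88
tool_pos: [0.5921, -0.0071, 0.1146]
ee_rot: [-3.141, 0.003, -2.897]
wrist_force: [0.6, -0.3, -0.4]
width: 0.0313
```

View pics/w12.png

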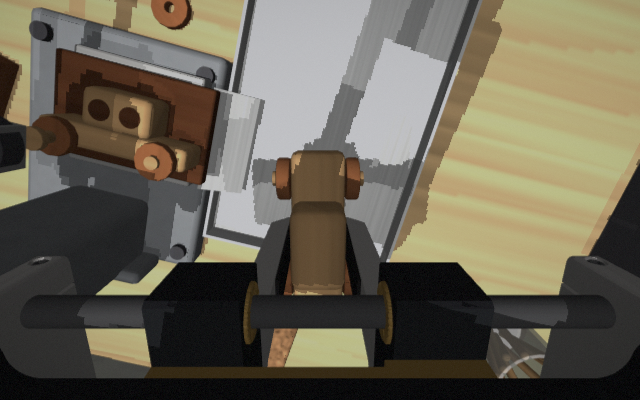

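```bash
python3 -m inch '[{"linear":[0,0.1,0.15],"twist":0,"gripper":0.2},{"linear":[-0.05,0.3,0.3],"twist":0,"gripper":0.2},{"linear":[-0.1,0.6,0.4],"twist":-0.03,"gripper":0.2},{"linear":[-0.16,1,0.4],"twist":-0.08,"gripper":0.2}]'
python3 -m inch '[{"linear":[-0.05,0.35,0],"twist":-0.08,"gripper":0.2},{"linear":[-0.1,0.7,0],"twist":-0.14,"gripper":0.2},{"linear":[-0.16,1,0],"twist":-0.175,"gripper":0.2}]'
python3 -m inch '[{"linear":[-0.05,0.35,0],"twist":0,"gripper":0.2},{"linear":[-0.1,0.7,0],"twist":0,"gripper":0.2},{"linear":[-0.16,1,0],"twist":0,"gripper":0.2}]'
python3 -m inch '[{"linear":[-0.05,0.35,0],"twist":0,"gripper":0.2},{"linear":[-0.1,0.7,0],"twist":0,"gripper":0.2},{"linear":[-0.16,0.95,0],"twist":0,"gripper":0.2},{"linear":[-0.16,1.0,0],"twist":0,"gripper":0.2},{"linear":[-0.16,1.0,0],"twist":0,"gripper":0.2},{"linear":[-0.16,1.0,0],"twist":0,"gripper":0.2}]'
python3 - <<'E'
from h import *
s=snap('wrist','w13.png'); t=snap('side','s13.png')
E
```

```text
time: 16.27
tool_pos: [0.5761, 0.092, 0.1541]
ee_rot: [-3.14, 0.002, -2.987]
wrist_force: [1.1, 0.7, -0.7]
width: 0.0316
time: 16.52
tool_pos: [0.558, 0.1949, 0.1511]
ee_rot: [-3.141, -0.003, 3.117]
wrist_force: [0.6, -0.0, -1.0]
width: 0.0315
time: 16.77
tool_pos: [0.5419, 0.2948, 0.1508]
ee_rot: [-3.141, -0.003, 3.12]
wrist_force: [0.7, -0.6, -1.1]
width: 0.0313
time: 17.27
tool_pos: [0.527, 0.3921, 0.1514]
ee_rot: [-3.139, -0.002, 3.119]
wrist_force: [0.5, -0.4, -0.5]
width: 0.0314
```

View pics/w13.png

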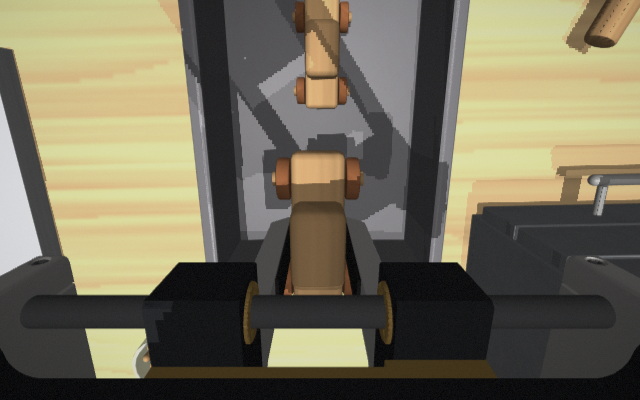

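```bash
python3 - <<'E'
from h import *
W=np.load('pics/W.npy')
for p in((150,160),(140,190),(125,200),(118,210),(100,213)): print(p,W[p[1],p[0]].round(3))
q=W[130:225,15:165].reshape(-1,3);q=q[(q[:,2]>.03)];print(q.min(0),q.max(0))
E
```

```text
(150, 160) [0.733 0.57  0.027]
(140, 190) [0.616 0.571 0.087]
(125, 200) [0.568 0.574 0.177]
(118, 210) [0.562 0.665 0.03 ]
(100, 213) [ 0.558  0.741 -0.004]
[ 0.34008772 -0.00626643  0.0303215 ] [0.76368649 1.00101667 1.39731124]
```

```bash
python3 -m inch '[{"linear":[0,0.03,-0.1],"twist":0,"gripper":0.2},{"linear":[0,0.03,-0.3],"twist":0,"gripper":0.2},{"linear":[0,0.03,-0.55],"twist":0,"gripper":0.2},{"linear":[0,0.03,-0.8],"twist":0,"gripper":0.2},{"linear":[0,0.03,-1],"twist":0,"gripper":0.2},{"linear":[0,0.03,-1],"twist":0,"gripper":0.2}]'
python3 -m inch '[{"linear":[0,0,-0.1],"twist":0,"gripper":0.2},{"linear":[0,0,-0.2],"twist":0,"gripper":0.2},{"linear":[0,0,-0.28],"twist":0,"gripper":0.2},{"linear":[0,0,-0.34],"twist":0,"gripper":0.2},{"linear":[0,0,-0.36],"twist":0,"gripper":0.2},{"linear":[0,0,-0.37],"twist":0,"gripper":0.2},{"linear":[0,0,-0.38],"twist":0,"gripper":0.2},{"linear":[0,0,-0.38],"twist":0,"gripper":0.2}]'
```

```text
time: 17.87
tool_pos: [0.5242, 0.3927, 0.0461]
ee_rot: [-3.135, -0.009, 3.117]
wrist_force: [-0.7, -1.3, -1.4]
width: 0.0317
time: 18.53
tool_pos: [0.5276, 0.3962, 0.0153]
ee_rot: [3.141, 0.001, 3.119]
wrist_force: [0.7, 0.4, -0.7]
width: 0.0315
```

```bash
python3 -m inch '[{"linear":[0,0,-0.01],"twist":0,"gripper":0.2},{"linear":[0,0,-0.02],"twist":0,"gripper":0.2},{"linear":[0,0,-0.02],"twist":0,"gripper":0.2},{"linear":[0,0,-0.02],"twist":0,"gripper":0.2}]'
```

```text
time: 18.87
tool_pos: [0.5278, 0.3963, 0.014]
ee_rot: [3.141, 0.001, 3.119]
wrist_force: [-0.8, -0.0, 4.1]
width: 0.0314
```

Contact. Release and rise.

```bash
python3 -m inch '[{"linear":[0,0,0],"twist":0,"gripper":0.2},{"linear":[0,0,0],"twist":0,"gripper":0.6},{"linear":[0,0,0],"twist":0,"gripper":0.6},{"linear":[0,0,0],"twist":0,"gripper":0.6},{"linear":[0,0,0],"twist":0,"gripper":0.6},{"linear":[0,0,0.1],"twist":0,"gripper":0.6},{"linear":[0,0,0.3],"twist":0,"gripper":0.6},{"linear":[0,0,0.6],"twist":0,"gripper":0.6},{"linear":[0,0,1],"twist":0,"gripper":0.4}]'
python3 -m inch '[{"linear":[0,-0.1,0.3],"twist":0,"gripper":0},{"linear":[0,-0.4,0.6],"twist":0,"gripper":0},{"linear":[0,-0.7,0.9],"twist":0,"gripper":0},{"linear":[0,-1,1],"twist":0,"gripper":0}]'
python3 -m inch '[{"linear":[0,-0.3,0.3],"twist":0,"gripper":0},{"linear":[0,-0.6,0.6],"twist":0,"gripper":0},{"linear":[0,-0.8,0.9],"twist":0,"gripper":0},{"linear":[0,-1,1],"twist":0,"gripper":0},{"linear":[0,-1,1],"twist":0,"gripper":0}]'
python3 - <<'E'
from h import *
t=snap('top','t14.png');s=snap('side','s14.png')
print(robot.get_obs()['joint_positions'])
E
```

```text
time: 19.62
tool_pos: [0.5254, 0.3947, 0.1106]
ee_rot: [-3.138, -0.006, 3.119]
wrist_force: [0.2, 0.4, 0.6]
width: 0.0525
time: 19.95
tool_pos: [0.5287, 0.2961, 0.2194]
ee_rot: [3.138, 0.008, 3.12]
wrist_force: [0.8, 0.0, 0.6]
width: 0.0266
time: 20.37
tool_pos: [0.5286, 0.193, 0.319]
ee_rot: [3.14, 0.01, 3.115]
wrist_force: [0.7, -0.4, 0.1]
width: 0.0002
[ 2.54051278e-01  1.21601217e-01  1.10492149e+00  6.44827682e-04
  1.91291894e+00 -1.29270013e+00]
```

View pics/t14.png

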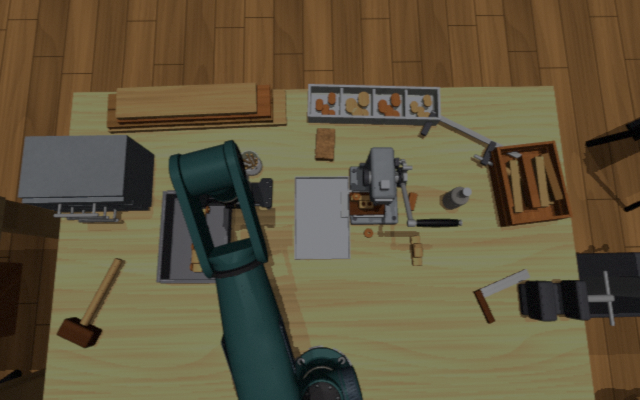

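View pics/s14.png

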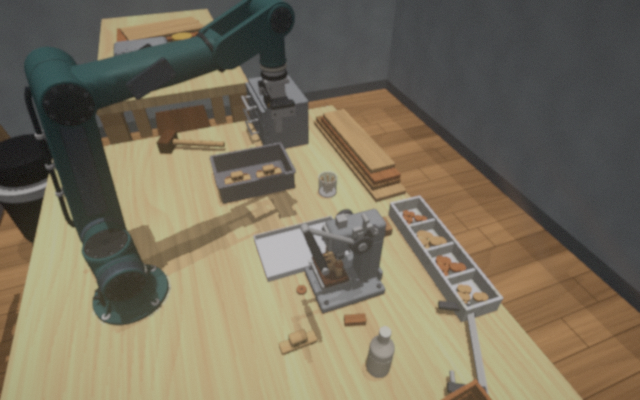

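```bash
python3 - <<'E'
from h import *
W=np.load('pics/W.npy')
for v in range(160,190,2):
    print(v,' '.join('%.2f/%.2f/%3d'%(W[v,u,0],W[v,u,1],W[v,u,2]*1000) for u in range(396,414,3)))
E
```

```text
160 0.65/-0.23/261 0.65/-0.24/260 0.65/-0.24/263 0.72/-0.31/  0 0.73/-0.32/ -5 0.73/-0.33/ -5
162 0.65/-0.23/262 0.65/-0.24/260 0.64/-0.24/276 0.64/-0.25/277 0.72/-0.32/ -3 0.72/-0.33/ -1
164 0.64/-0.23/262 0.64/-0.24/257 0.63/-0.24/284 0.63/-0.25/286 0.71/-0.32/ -1 0.71/-0.33/  0
166 0.64/-0.23/253 0.70/-0.29/  0 0.62/-0.23/318 0.62/-0.24/322 0.62/-0.25/324 0.62/-0.26/320
168 0.64/-0.23/234 0.63/-0.24/246 0.61/-0.23/318 0.61/-0.24/325 0.61/-0.25/318 0.61/-0.26/319
170 0.63/-0.23/229 0.62/-0.24/255 0.62/-0.24/279 0.61/-0.24/303 0.69/-0.32/  0 0.69/-0.33/ -6
172 0.62/-0.23/238 0.62/-0.24/255 0.61/-0.24/278 0.61/-0.25/285 0.68/-0.32/ -2 0.68/-0.33/ -3
174 0.61/-0.23/249 0.61/-0.23/258 0.61/-0.24/280 0.60/-0.25/289 0.67/-0.32/ -3 0.67/-0.33/  0
176 0.61/-0.23/245 0.61/-0.24/254 0.60/-0.24/275 0.60/-0.25/287 0.67/-0.32/  0 0.67/-0.33/ -1
178 0.60/-0.23/242 0.60/-0.23/256 0.60/-0.24/272 0.59/-0.25/286 0.66/-0.32/ -2 0.66/-0.33/ -7
180 0.34/-0.01/1397 0.60/-0.23/254 0.59/-0.24/273 0.59/-0.24/287 0.65/-0.32/ -2 0.65/-0.33/ -2
182 0.59/-0.23/234 0.59/-0.23/250 0.59/-0.24/266 0.59/-0.25/267 0.64/-0.32/  0 0.64/-0.33/  1
184 0.59/-0.23/215 0.59/-0.24/244 0.58/-0.24/255 0.59/-0.25/242 0.64/-0.32/ -2 0.64/-0.33/ -3
186 0.63/-0.27/  0 0.58/-0.24/233 0.58/-0.24/258 0.63/-0.31/ -7 0.63/-0.32/ -5 0.63/-0.33/  0
188 0.62/-0.27/ -4 0.63/-0.29/ -7 0.57/-0.24/266 0.57/-0.25/266 0.62/-0.32/ -4 0.62/-0.33/ -1
```

```bash
python3 -m inch '[{"linear":[0.1,-0.3,0.2],"twist":0,"gripper":0},{"linear":[0.2,-0.6,0.4],"twist":0,"gripper":0},{"linear":[0.3,-1,0.6],"twist":0,"gripper":0}]'
python3 -m inch '[{"linear":[0.1,-0.35,0],"twist":0,"gripper":0},{"linear":[0.2,-0.7,0],"twist":0,"gripper":0},{"linear":[0.2,-1,0],"twist":0,"gripper":0}]'
python3 -m inch '[{"linear":[0,-0.35,0],"twist":0,"gripper":0},{"linear":[0,-0.7,0],"twist":0,"gripper":0},{"linear":[0,-1,0],"twist":0,"gripper":0}]'
python3 -m inch '[{"linear":[0,-0.35,0],"twist":0,"gripper":0},{"linear":[0,-0.7,0],"twist":0,"gripper":0},{"linear":[0,-1,0],"twist":0,"gripper":0},{"linear":[0,-1,0],"twist":0,"gripper":0},{"linear":[0,-1,0],"twist":0,"gripper":0}]'
python3 - <<'E'
from h import *
robot.snapshot('top');robot.snapshot('top')
s=snap('wrist','w15.png');print(s['obs']['tool_pos'],s['obs']['joint_positions'])
E
```

```text
time: 20.72
tool_pos: [0.556, 0.101, 0.3694]
ee_rot: [3.141, -0.004, 3.124]
wrist_force: [0.6, -0.4, -0.2]
width: 0.0005
time: 20.97
tool_pos: [0.5776, -0.0013, 0.3682]
ee_rot: [3.141, -0.004, 3.12]
wrist_force: [0.2, 0.4, -0.4]
width: 0.0006
time: 21.22
tool_pos: [0.5764, -0.1011, 0.3685]
ee_rot: [3.14, -0.004, 3.12]
wrist_force: [0.3, 0.9, -0.2]
width: 0.0005
time: 21.63
tool_pos: [0.5767, -0.2006, 0.3681]
ee_rot: [3.139, -0.004, 3.118]
wrist_force: [-0.6, 0.6, 0.4]
width: 0.0008
[ 0.57676075 -0.19885856  0.36979689] [-4.25448497e-01  2.67762009e-01  8.21086823e-01  9.93756033e-04
  2.05530898e+00 -1.97504790e+00]
```

View pics/w15.png

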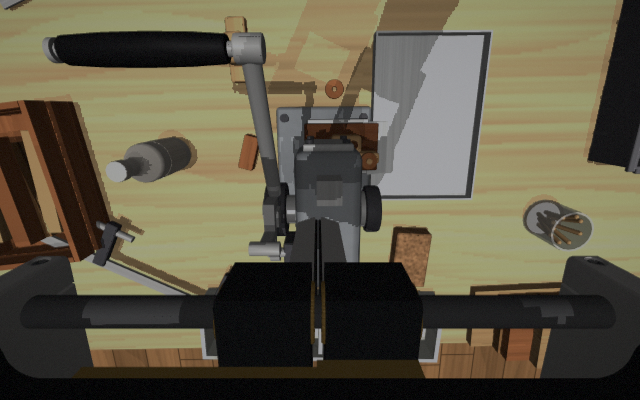

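```bash
python3 - <<'E'
from h import *
s=snap('wrist');W=wristW(s);print(s['obs']['tool_pos'])
m=(W[...,2]>.305)&(W[...,2]<.335)&(abs(W[...,0]-.615)<.03)&(abs(W[...,1]+.245)<.03)
q=W[m];print(len(q),q.mean(0),q.min(0),q.max(0),cv2.minAreaRect(q[:,:2].astype(np.float32)))
m=(W[...,2]>.32)&(W[...,2]<.36)&(abs(W[...,0]-.46)<.03)&(abs(W[...,1]+.31)<.06)
q=W[m];print('handle',len(q),q.mean(0),q.max(0),cv2.minAreaRect(q[:,:2].astype(np.float32)))
# own fingertips
q=W[225:262,312:326].reshape(-1,3);q=q[(abs(q[:,0]-.577)<.03)&(q[:,2]>.3)&(q[:,2]<.5)];print('finger',q.min(0),q.mean(0))
E
```

```text
[ 0.57675863 -0.19854773  0.37043671]
492 [ 0.61378256 -0.24534001  0.32065509] [ 0.60926432 -0.25872047  0.30503881] [ 0.62103675 -0.23282949  0.32503265] ((0.6146878004074097, -0.24565421044826508), (0.02604750730097294, 0.01141330972313881), 87.03894805908203)
handle 6115 [ 0.46303131 -0.30829501  0.34117441] [ 0.4857324  -0.25002735  0.34617907] ((0.46218055486679077, -0.3079868257045746), (0.12071573734283447, 0.03145338222384453), 82.41921997070312)
finger [ 0.56649069 -0.20294993  0.38763303] [ 0.56813488 -0.19933364  0.41369203]
```

```bash
python3 -m inch '[{"linear":[0.06,-0.3,0],"twist":0,"gripper":0},{"linear":[0.06,-0.49,-0.2],"twist":0,"gripper":0},{"linear":[0.06,-0.49,-0.5],"twist":0,"gripper":0},{"linear":[0.06,-0.49,-0.7],"twist":0,"gripper":0},{"linear":[0.06,-0.49,-0.78],"twist":0,"gripper":0},{"linear":[0.06,-0.49,-0.78],"twist":0,"gripper":0},{"linear":[0.06,-0.49,-0.78],"twist":0,"gripper":0},{"linear":[0.06,-0.49,-0.78],"twist":0,"gripper":0}]'
python3 - <<'E'
from h import *
s=snap('side');crop(s,280,160,420,280,5,'s16c.png');snap('wrist','w16.png');print(robot.get_obs()['tool_pos'])
E
```

```text
time: 22.5
tool_pos: [0.5831, -0.2489, 0.2956]
ee_rot: [-3.14, 0.003, 3.12]
wrist_force: [-1.0, -1.5, 0.3]
width: 0.0002
[ 0.58308796 -0.24924059  0.29558227]
```

View pics/s16c.png

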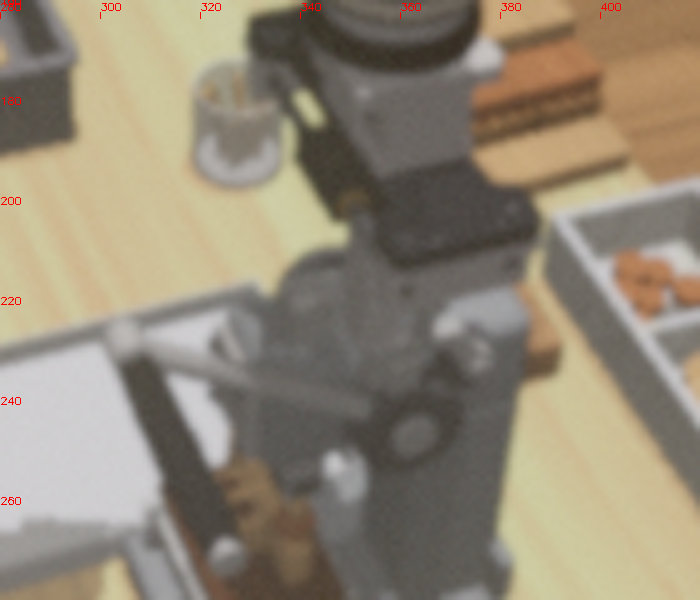

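View pics/w16.png

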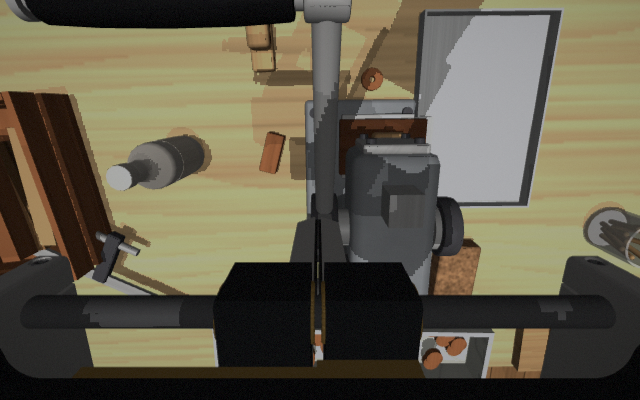

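```bash
python3 -m inch '[{"linear":[0,0.02,-0.03],"twist":0,"gripper":0},{"linear":[0.1,0.02,-0.03],"twist":0,"gripper":0},{"linear":[0.17,0.02,-0.03],"twist":0,"gripper":0},{"linear":[0.25,0.02,-0.02],"twist":0,"gripper":0},{"linear":[0.33,0.02,0],"twist":0,"gripper":0},{"linear":[0.4,0.01,0.02],"twist":0,"gripper":0},{"linear":[0.4,0.01,0.02],"twist":0,"gripper":0}]'
python3 - <<'E'
from h import *
s=snap('side');crop(s,280,160,420,280,5,'s17c.png');print(robot.get_obs()['tool_pos'])
E
```

```text
time: 23.18
tool_pos: [0.6204, -0.2481, 0.2993]
ee_rot: [-3.141, -0.002, 3.118]
wrist_force: [-8.6, 1.3, 10.2]
width: 0.0006
[ 0.62043411 -0.24810617  0.29934548]
```

View pics/s17c.png

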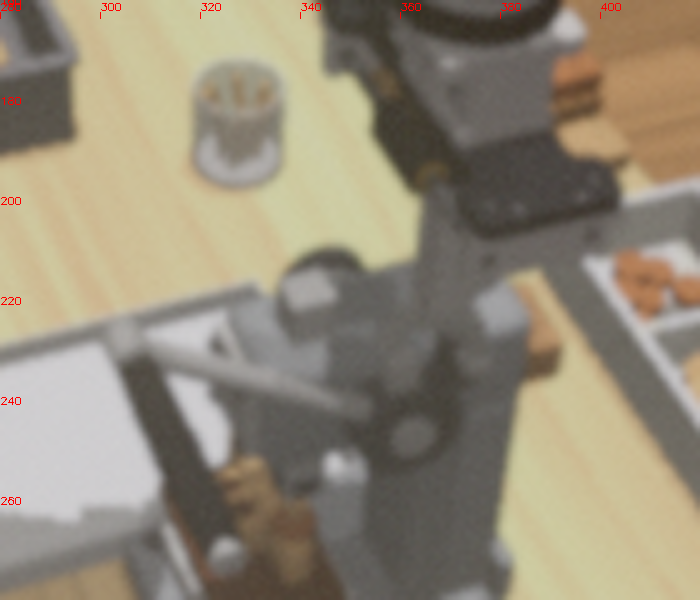

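```bash
python3 - <<'E'
from h import *
s=snap('side');
for u in (358,362,366,370,374): print(u,[ (v,*px2w(s,u,v,r=0).round(3)) for v in range(208,238,4)])
s=snap('wrist','w17.png');o=robot.get_obs();print(o['tool_pos'],o['wrist_force'])
E
```

```text
358 [(208, np.float64(0.784), np.float64(0.102), np.float64(0.001)), (212, np.float64(0.642), np.float64(-0.158), np.float64(0.254)), (216, np.float64(0.635), np.float64(-0.174), np.float64(0.256)), (220, np.float64(0.628), np.float64(-0.189), np.float64(0.257)), (224, np.float64(0.599), np.float64(-0.242), np.float64(0.302)), (228, np.float64(0.597), np.float64(-0.247), np.float64(0.293)), (232, np.float64(0.599), np.float64(-0.247), np.float64(0.279)), (236, np.float64(0.597), np.float64(-0.252), np.float64(0.27))]
362 [(208, np.float64(0.797), np.float64(0.096), np.float64(0.002)), (212, np.float64(0.652), np.float64(-0.162), np.float64(0.255)), (216, np.float64(0.612), np.float64(-0.235), np.float64(0.319)), (220, np.float64(0.61), np.float64(-0.24), np.float64(0.31)), (224, np.float64(0.607), np.float64(-0.248), np.float64(0.305)), (228, np.float64(0.624), np.float64(-0.22), np.float64(0.258)), (232, np.float64(0.609), np.float64(-0.249), np.float64(0.277)), (236, np.float64(0.609), np.float64(-0.251), np.float64(0.265))]
366 [(208, np.float64(0.612), np.float64(-0.25), np.float
[... 882 characters left out ...]
.float64(-0.233), np.float64(0.25)), (236, np.float64(0.642), np.float64(-0.235), np.float64(0.236))]
374 [(208, np.float64(0.584), np.float64(-0.329), np.float64(0.434)), (212, np.float64(0.588), np.float64(-0.326), np.float64(0.419)), (216, np.float64(0.588), np.float64(-0.327), np.float64(0.408)), (220, np.float64(0.67), np.float64(-0.199), np.float64(0.252)), (224, np.float64(0.641), np.float64(-0.247), np.float64(0.291)), (228, np.float64(0.641), np.float64(-0.25), np.float64(0.281)), (232, np.float64(0.643), np.float64(-0.249), np.float64(0.264)), (236, np.float64(0.653), np.float64(-0.235), np.float64(0.233))]
[ 0.62031008 -0.24808802  0.29932486] [-7.43796954  2.35965014  9.54367432]
```

View pics/w17.png

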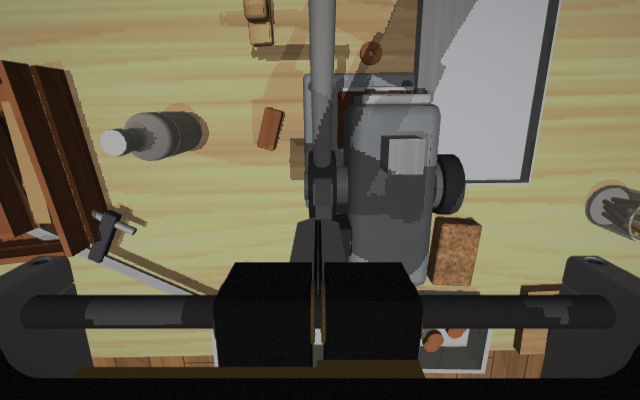

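```bash
python3 -m inch '[{"linear":[-0.1,0,0],"twist":0,"gripper":0},{"linear":[-0.25,0,0.1],"twist":0,"gripper":0},{"linear":[-0.35,0,0.3],"twist":0,"gripper":0},{"linear":[-0.35,0,0.6],"twist":0,"gripper":0.5},{"linear":[-0.2,0.02,0.6],"twist":0,"gripper":0.5},{"linear":[-0.06,0.02,0.6],"twist":0,"gripper":0.5},{"linear":[-0.06,0.02,0.6],"twist":0,"gripper":0.5},{"linear":[-0.06,0.02,0.6],"twist":0,"gripper":0.5},{"linear":[-0.06,0.02,0.6],"twist":0,"gripper":0.5}]'
python3 - <<'E'
from h import *
s=snap('side');crop(s,280,160,420,280,5,'s18c.png');
s=snap('wrist','w18.png');W=wristW(s);o=robot.get_obs();print(o['tool_pos'],o['wrist_force'])
m=(W[...,2]>.305)&(W[...,2]<.335)&(abs(W[...,0]-.615)<.03)&(abs(W[...,1]+.245)<.03)
q=W[m];print(len(q));
if len(q)>5: print(q.mean(0),q.min(0),q.max(0),cv2.minAreaRect(q[:,:2].astype(np.float32)))
t=robot.snapshot('top');crop(t,340,120,440,220,6,'t18.png')
E
```

```text
time: 24.08
tool_pos: [0.6161, -0.2464, 0.3543]
ee_rot: [3.141, -0.002, 3.119]
wrist_force: [0.2, -0.3, 0.9]
width: 0.0373
[ 0.61585775 -0.24646448  0.35492058] [ 0.25556287  0.08463777 -0.15023565]
576
[ 0.61443499 -0.24588662  0.32144064] [ 0.60954544 -0.25894716  0.30500443] [ 0.62161005 -0.23291961  0.32510242] ((0.6154893040657043, -0.24592940509319305), (0.025873184204101562, 0.011845052242279053), 89.00646209716797)
```

View pics/s18c.png

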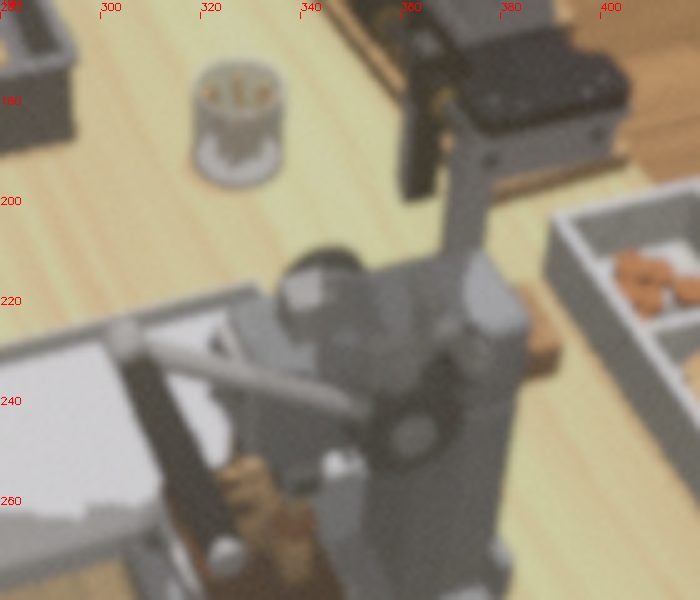

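View pics/w18.png

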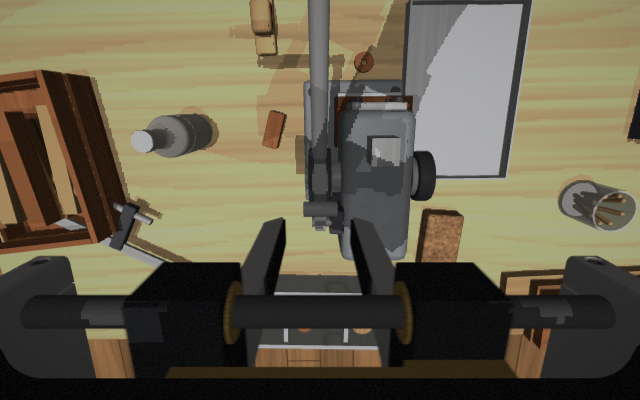

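View pics/t18.png

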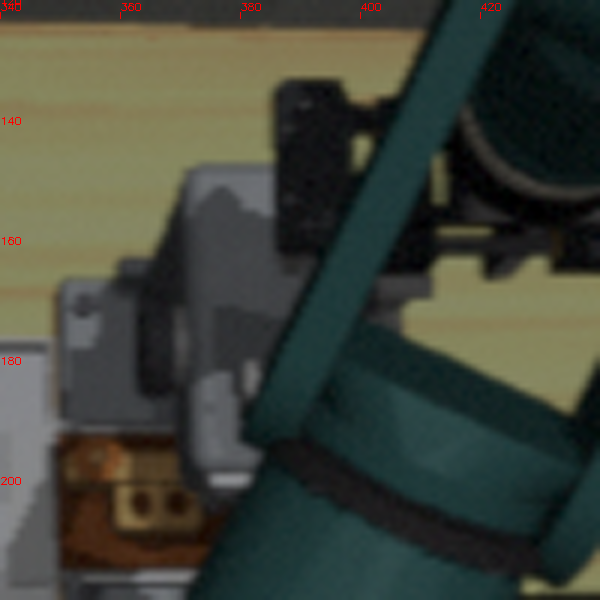

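```bash
python3 -m inch '[{"linear":[-0.01,0.0,-0.15],"twist":0,"gripper":0.5},{"linear":[-0.01,0.0,-0.3],"twist":0,"gripper":0.5},{"linear":[-0.01,0,-0.45],"twist":0,"gripper":0.5},{"linear":[-0.01,0,-0.57],"twist":0,"gripper":0.5},{"linear":[-0.01,0,-0.6],"twist":0,"gripper":0.5},{"linear":[-0.01,0,-0.6],"twist":0,"gripper":0.5},{"linear":[-0.01,0,-0.6],"twist":0,"gripper":0.5}]'
python3 -m inch '[{"linear":[0,0.0,0],"twist":0,"gripper":0.1},{"linear":[0,0.0,0],"twist":0,"gripper":0.1},{"linear":[0,0.0,0],"twist":0,"gripper":0.1},{"linear":[0,0.0,0],"twist":0,"gripper":0.1},{"linear":[0,0.0,0],"twist":0,"gripper":0.1},{"linear":[0,0.0,0],"twist":0,"gripper":0.1}]'
python3 - <<'E'
from h import *
s=snap('side');crop(s,280,160,420,280,5,'s19c.png');o=robot.get_obs();print(o['tool_pos'],o['wrist_force'],o['width'])
snap('wrist','w19.png')
E
```

```text
time: 24.82
tool_pos: [0.6152, -0.2465, 0.2958]
ee_rot: [-3.141, 0.001, 3.119]
wrist_force: [0.7, -0.4, -0.1]
width: 0.0473
time: 25.32
tool_pos: [0.6156, -0.2447, 0.2961]
ee_rot: [3.139, 0.001, 3.121]
wrist_force: [-0.2, 5.3, 2.3]
width: 0.0254
[ 0.61566343 -0.24466428  0.29611401] [-0.48012646  5.21480167  3.41030472] 0.025276143212244823
```

View pics/w19.png

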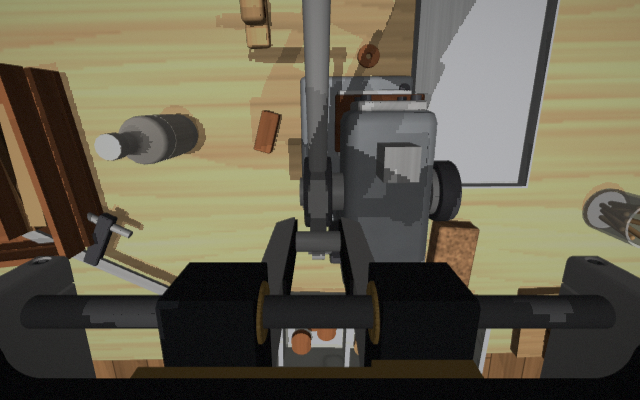

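```bash
python3 -m inch '[{"linear":[0.06,0,0.03],"twist":0,"gripper":0.1},{"linear":[0.12,0,0.05],"twist":0,"gripper":0.1},{"linear":[0.25,0,0.08],"twist":0,"gripper":0.1},{"linear":[0.38,-0.01,0.08],"twist":0,"gripper":0.1},{"linear":[0.38,-0.01,0.08],"twist":0,"gripper":0.1}]'
python3 - <<'E'
from h import *
s=snap('side');crop(s,280,160,420,280,5,'s20c.png');o=robot.get_obs();print(o['tool_pos'],o['wrist_force'],o['width'])
E
```

```text
time: 25.83
tool_pos: [0.6547, -0.2452, 0.3039]
ee_rot: [3.139, 0.001, 3.122]
wrist_force: [-1.3, 6.2, 3.0]
width: 0.0255
[ 0.65427704 -0.24518799  0.30396577] [-0.87443872  6.90879724  3.08969341] 0.02525229411670871
```

View pics/s20c.png

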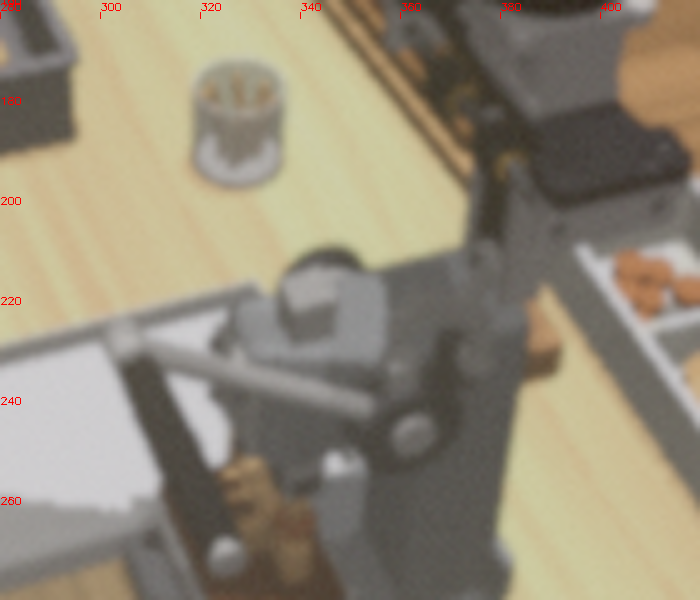

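```bash
python3 -m inch '[{"linear":[0.13,0.01,-0.025],"twist":0,"gripper":0.1},{"linear":[0.25,0.01,-0.08],"twist":0,"gripper":0.1},{"linear":[0.34,0.01,-0.13],"twist":0,"gripper":0.1},{"linear":[0.42,0.01,-0.2],"twist":0,"gripper":0.1},{"linear":[0.42,0.01,-0.2],"twist":0,"gripper":0.1},{"linear":[0.42,0.01,-0.2],"twist":0,"gripper":0.1}]'
python3 - <<'E'
from h import *
s=snap('side');crop(s,280,160,420,280,5,'s21c.png');o=robot.get_obs();print(o['tool_pos'],o['wrist_force'],o['width'])
E
```

```text
time: 26.38
tool_pos: [0.6975, -0.2457, 0.2845]
ee_rot: [-3.141, 0.006, 3.121]
wrist_force: [1.8, 3.8, 4.3]
width: 0.0252
[ 0.69719885 -0.24573277  0.28477912] [3.53279604 3.50842231 4.45082309] 0.025600351292750026
```

View pics/s21c.png

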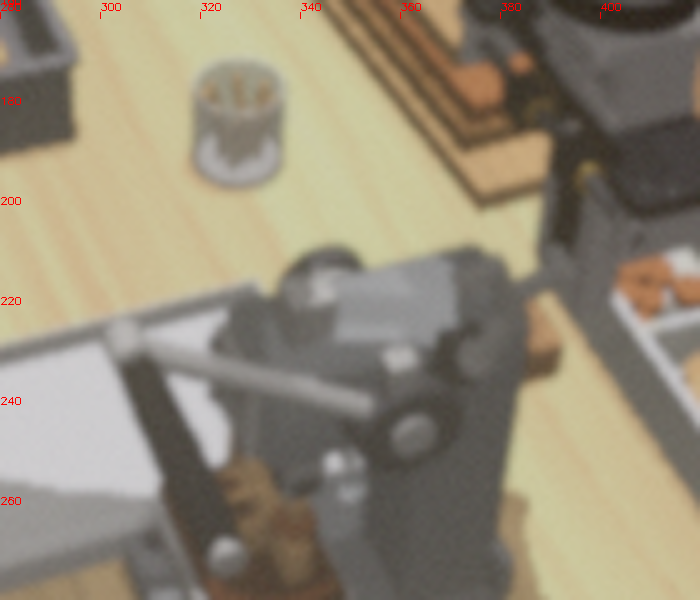

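Still gripped and past the dead point. Open, let it fall, then rise.

```bash
python3 -m inch '[{"linear":[0,0,0],"twist":0,"gripper":0.5},{"linear":[0,0,0],"twist":0,"gripper":0.5},{"linear":[0,0,0],"twist":0,"gripper":0.5},{"linear":[0,0,0],"twist":0,"gripper":0.5},{"linear":[0,0,0.2],"twist":0,"gripper":0.5},{"linear":[0,0,0.5],"twist":0,"gripper":0.5},{"linear":[0,0,0.8],"twist":0,"gripper":0.5},{"linear":[0,0,1],"twist":0,"gripper":0.5}]'
python3 -m inch '[{"linear":[-0.4,0,0],"twist":-0.1,"gripper":0.5},{"linear":[-0.7,0,0],"twist":-0.2,"gripper":0.5},{"linear":[-1,0,0],"twist":-0.3,"gripper":0.5},{"linear":[-1,0,0],"twist":-0.4,"gripper":0.5},{"linear":[-1,0,0],"twist":-0.5,"gripper":0.5}]'
python3 - <<'E'
from h import *
s=snap('side');crop(s,280,160,420,280,5,'s22c.png');o=robot.get_obs();print(o['tool_pos'],o['ee_rot'],o['wrist_force'],o['width'])
t=robot.snapshot('top');crop(t,360,120,480,240,6,'t22.png')
E
```

```text
time: 27.1
tool_pos: [0.6887, -0.2447, 0.3771]
ee_rot: [-3.141, 0.002, 3.118]
wrist_force: [-0.1, 0.8, 1.3]
width: 0.047
time: 27.52
tool_pos: [0.5866, -0.2442, 0.3784]
ee_rot: [-3.139, 0.006, 2.588]
wrist_force: [0.2, 0.6, 0.5]
width: 0.047
[ 0.58748201 -0.24425012  0.37817488] [-3.13950563  0.00609968  2.58577653] [0.68837687 0.78404945 0.20835552] 0.04706680017243184
```

View pics/s22c.png

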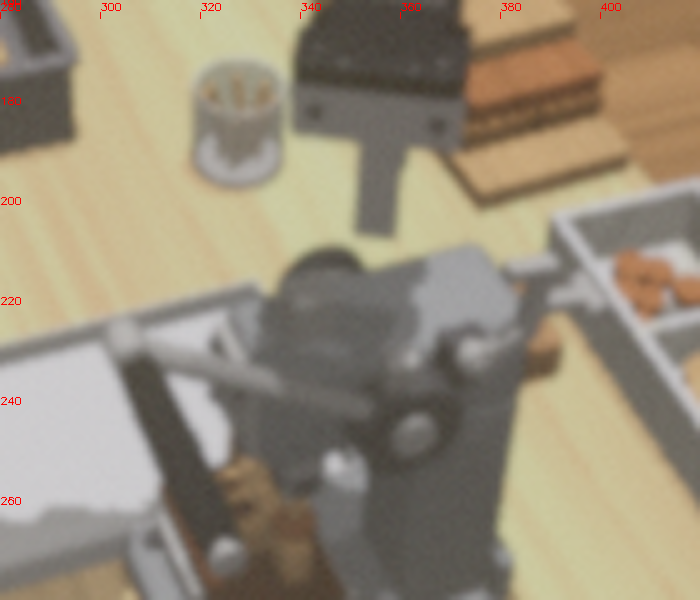

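View pics/t22.png

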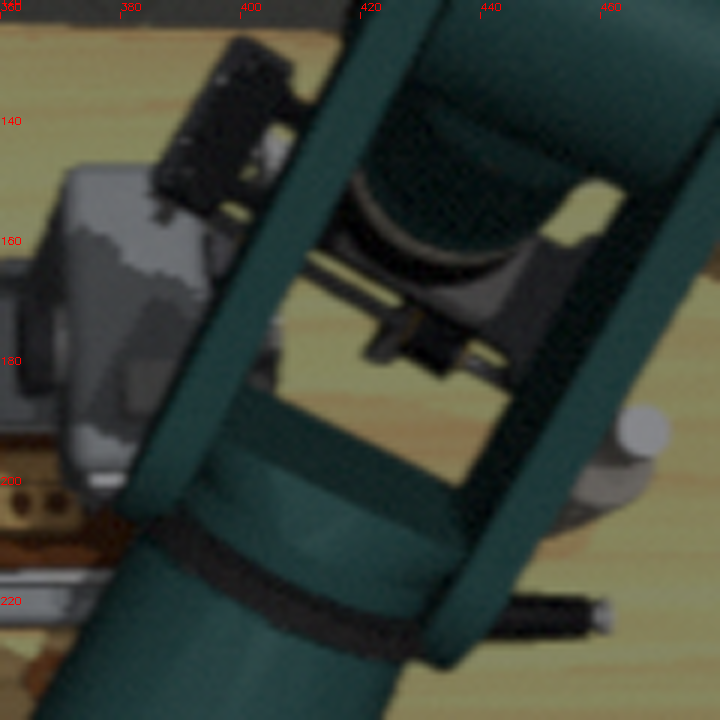

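```bash
python3 -m inch '[{"linear":[-0.2,-0.2,0],"twist":-0.11,"gripper":0.7},{"linear":[-0.4,-0.4,0],"twist":-0.22,"gripper":0.7},{"linear":[-0.7,-0.6,0],"twist":-0.33,"gripper":0.7},{"linear":[-1,-0.73,0],"twist":-0.44,"gripper":0.7},{"linear":[-1,-0.73,0],"twist":-0.55,"gripper":0.7},{"linear":[-1,-0.73,0],"twist":-0.66,"gripper":0.7},{"linear":[-1,-0.73,0],"twist":-0.77,"gripper":0.7},{"linear":[-1,-0.73,0],"twist":-0.88,"gripper":0.7},{"linear":[-1,-0.73,0],"twist":-1,"gripper":0.7}]'
python3 -m inch '[{"linear":[-0.24,0,0],"twist":0,"gripper":0.7},{"linear":[-0.24,0,0],"twist":0,"gripper":0.7},{"linear":[-0.24,0,0],"twist":0,"gripper":0.7},{"linear":[-0.24,0,0],"twist":0,"gripper":0.7}]'
python3 - <<'E'
from h import *
robot.snapshot('top')
s=snap('wrist','w23.png');W=wristW(s);o=robot.get_obs();print(o['tool_pos'],o['ee_rot'],o['joint_positions'])
m=(W[...,2]>.325)&(W[...,2]<.36)&(abs(W[...,0]-.46)<.025)&(W[...,1]<-.26)&(W[...,1]>-.4)
q=W[m];print('handle',len(q),q.mean(0),q.min(0),q.max(0),cv2.minAreaRect(q[:,:2].astype(np.float32)))
E
```

```text
time: 28.37
tool_pos: [0.4892, -0.3175, 0.3774]
ee_rot: [-3.139, 0.006, 1.546]
wrist_force: [0.1, -0.1, -0.1]
width: 0.0656
time: 28.7
tool_pos: [0.4657, -0.3174, 0.3779]
ee_rot: [-3.141, 0.006, 1.55]
wrist_force: [0.8, -0.6, 0.9]
width: 0.0658
[ 0.46591589 -0.3173258   0.3777099 ] [-3.14007098  0.00582525  1.55018949] [-0.69497707  0.15627844  0.93791875 -0.00618225  2.04493895 -0.67719523]
handle 3829 [ 0.46197565 -0.31238088  0.3412375 ] [ 0.45019813 -0.3760418   0.32991766] [ 0.47314595 -0.26002131  0.34610433] ((0.4614820182323456, -0.318010151386261), (0.11609379202127457, 0.022363118827342987), 89.17060852050781)
```

View pics/w23.png

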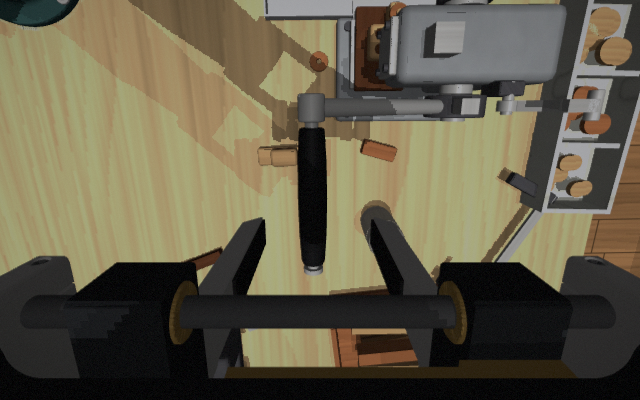

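```bash
python3 -m inch '[{"linear":[-0.045,0.0,-0.2],"twist":0,"gripper":0.7},{"linear":[-0.045,0.0,-0.4],"twist":0,"gripper":0.7},{"linear":[-0.045,0.0,-0.6],"twist":0,"gripper":0.7},{"linear":[-0.045,0.0,-0.75],"twist":0,"gripper":0.7},{"linear":[-0.045,0.0,-0.79],"twist":0,"gripper":0.7},{"linear":[-0.045,0.0,-0.79],"twist":0,"gripper":0.7},{"linear":[-0.045,0.0,-0.79],"twist":0,"gripper":0.7}]'
python3 - <<'E'
from h import *
s=snap('side');crop(s,260,160,400,280,5,'s24c.png');s=snap('wrist','w24.png');o=robot.get_obs();print(o['tool_pos'],o['wrist_force'])
E
```

```text
time: 29.38
tool_pos: [0.4613, -0.3174, 0.2994]
ee_rot: [-3.14, 0.006, 1.549]
wrist_force: [0.7, 0.4, -0.3]
width: 0.0657
[ 0.46148225 -0.31762045  0.30045559] [ 0.22412043  0.71716397 -0.35208548]
```

View pics/s24c.png

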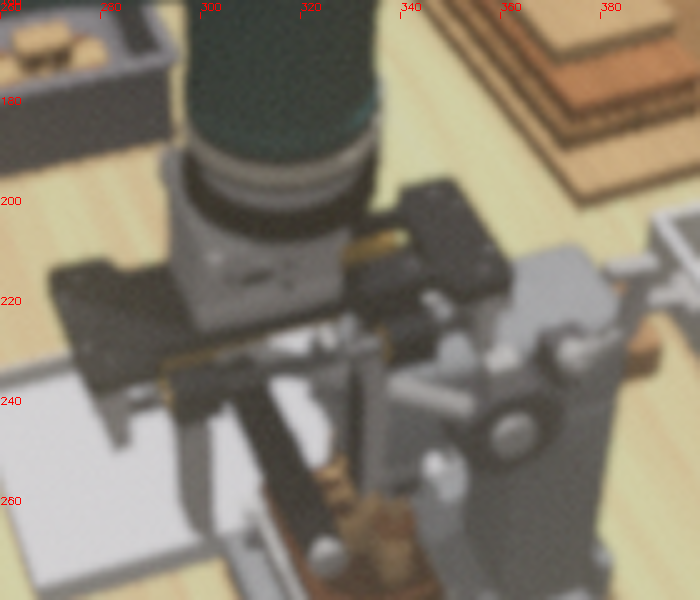

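View pics/w24.png

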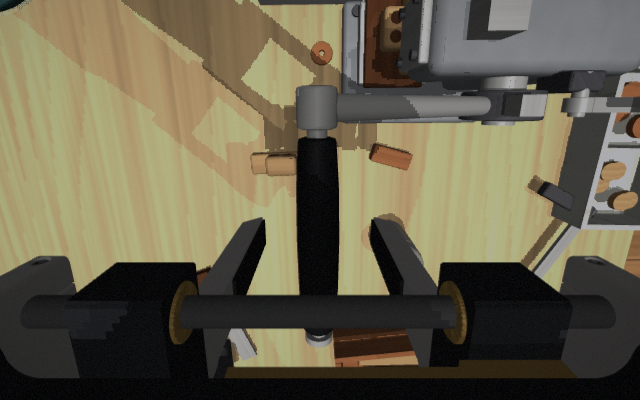

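```bash
python3 -m inch '[{"linear":[0,0,0],"twist":0,"gripper":0.1},{"linear":[0,0,0],"twist":0,"gripper":0.1},{"linear":[0,0,0],"twist":0,"gripper":0.1},{"linear":[0,0,0],"twist":0,"gripper":0.1},{"linear":[0,0,0],"twist":0,"gripper":0.1},{"linear":[0,0,0],"twist":0,"gripper":0.1},{"linear":[0,0,0],"twist":0,"gripper":0.1},{"linear":[0,0,0],"twist":0,"gripper":0.1},{"linear":[0,0,0],"twist":0,"gripper":0.1},{"linear":[0,0,0],"twist":0,"gripper":0.1}]'
python3 - <<'E'
import numpy as np
for d in (35,25,15,5,-5,-15,-25,-30,-35,-38):
    a=np.radians(d);b=np.radians(35);print(d,round(-.18*(np.cos(a)-np.cos(b)),4),round(.18*(np.sin(a)-np.sin(b)),4))
E
```

```text
time: 30.32
tool_pos: [0.4614, -0.3173, 0.2988]
ee_rot: [-3.141, 0.006, 1.549]
wrist_force: [3.3, -0.3, 0.2]
width: 0.0212
35 -0.0 0.0
25 -0.0157 -0.0272
15 -0.0264 -0.0567
5 -0.0319 -0.0876
-5 -0.0319 -0.1189
-15 -0.0264 -0.1498
-25 -0.0157 -0.1793
-30 -0.0084 -0.1932
-35 -0.0 -0.2065
-38 0.0056 -0.2141
```

```bash
python3 -m inch '[{"linear":[-0.08,0,-0.13],"twist":0,"gripper":0.1},{"linear":[-0.16,0,-0.27],"twist":0,"gripper":0.1},{"linear":[-0.21,0,-0.42],"twist":0,"gripper":0.1},{"linear":[-0.26,0,-0.57],"twist":0,"gripper":0.1},{"linear":[-0.3,0,-0.72],"twist":0,"gripper":0.1},{"linear":[-0.32,0,-0.88],"twist":0,"gripper":0.1},{"linear":[-0.32,0,-0.88],"twist":0,"gripper":0.1}]'
```

```text
time: 30.9
tool_pos: [0.4294, -0.3169, 0.21]
ee_rot: [3.141, 0.005, 1.549]
wrist_force: [5.0, 1.0, 6.1]
width: 0.0212
```

```bash
python3 -m inch '[{"linear":[0,0,-0.15],"twist":0,"gripper":0.1},{"linear":[0.0,0,-0.31],"twist":0,"gripper":0.1},{"linear":[0.025,0,-0.46],"twist":0,"gripper":0.1},{"linear":[0.055,0,-0.62],"twist":0,"gripper":0.1},{"linear":[0.1,0,-0.77],"twist":0,"gripper":0.1},{"linear":[0.16,0,-0.91],"twist":0,"gripper":0.1},{"linear":[0.16,0,-0.91],"twist":0,"gripper":0.1}]'
```

```text
time: 31.48
tool_pos: [0.4453, -0.3172, 0.1202]
ee_rot: [-3.139, 0.006, 1.549]
wrist_force: [-1.7, 2.7, 8.9]
width: 0.021
```

```bash
python3 -m inch '[{"linear":[0.07,0,-0.13],"twist":0,"gripper":0.1},{"linear":[0.11,0,-0.2],"twist":0,"gripper":0.1},{"linear":[0.155,0,-0.27],"twist":0,"gripper":0.1},{"linear":[0.155,0,-0.29],"twist":0,"gripper":0.1},{"linear":[0.155,0,-0.29],"twist":0,"gripper":0.1},{"linear":[0.155,0,-0.29],"twist":0,"gripper":0.1}]'
```

```text
time: 31.98
tool_pos: [0.4603, -0.3174, 0.0938]
ee_rot: [-3.14, 0.007, 1.549]
wrist_force: [-3.1, 2.7, 9.2]
width: 0.021
```

```bash
python3 -m inch '[{"linear":[0.01,0,-0.02],"twist":0,"gripper":0.1},{"linear":[0.02,0,-0.04],"twist":0,"gripper":0.1},{"linear":[0.02,0,-0.04],"twist":0,"gripper":0.1},{"linear":[0.02,0,-0.04],"twist":0,"gripper":0.1}]'
python3 - <<'E'
from h import *
s=snap('side','s25.png');crop(s,260,160,400,280,5,'s25c.png');s=snap('wrist','w25.png');o=robot.get_obs();print(o['tool_pos'],o['wrist_force'],o['width'])
W=wristW(s)
m=(W[...,2]>.09)&(W[...,2]<.2)&(abs(W[...,0]-.46)<.03)&(W[...,1]<-.26)&(W[...,1]>-.30)
q=W[m];print('handle',len(q),np.median(q,0),np.percentile(q,98,axis=0))
E
```

```text
time: 32.32
tool_pos: [0.4616, -0.3175, 0.0918]
ee_rot: [-3.139, 0.007, 1.549]
wrist_force: [-7.4, 5.0, 15.3]
width: 0.0211
[ 0.46162187 -0.31753242  0.09179275] [-6.71729604  5.16148654 15.39062385] 0.02124883633848463
handle 3384 [ 0.46233845 -0.27972824  0.13527435] [ 0.47239407 -0.26086346  0.13775147]
```

View pics/s25.png

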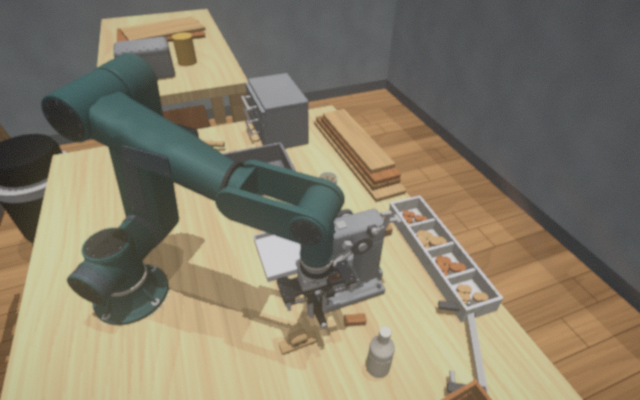

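View pics/w25.png

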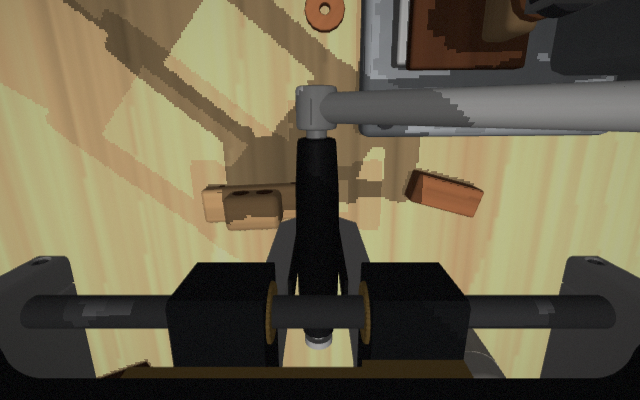

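```bash
python3 -m inch '[{"linear":[0,0,-0.01],"twist":0,"gripper":0.1},{"linear":[0,0,-0.01],"twist":0,"gripper":0.1},{"linear":[0,0,-0.01],"twist":0,"gripper":0.1},{"linear":[0,0,-0.01],"twist":0,"gripper":0.1},{"linear":[0,0,-0.01],"twist":0,"gripper":0.1},{"linear":[0,0,-0.01],"twist":0,"gripper":0.1},{"linear":[0,0,-0.01],"twist":0,"gripper":0.1},{"linear":[0,0,-0.01],"twist":0,"gripper":0.1},{"linear":[0,0,-0.01],"twist":0,"gripper":0.1}]'
python3 - <<'E'
from h import *
s=snap('top','t26.png');o=robot.get_obs();print(o['time'],o['tool_pos'],o['wrist_force'],o['width'])
t0=load('top')['image'].astype(int)
W=lambda d:0
K=s['mtx'];R=cv2.Rodrigues(s['rvec'])[0];t=s['tvec'].ravel();v,u=np.mgrid[0:400,0:640];d=s['depth']
P=np.stack([(u-K[0,2])/K[0,0]*d,(v-K[1,2])/K[1,1]*d,d],-1);W=(P-t)@R
for n,x in(('near',.40),('far',.528)):
    m=(W[...,2]>.04)&(W[...,2]<.06)&(abs(W[...,0]-x)<.05)&(abs(W[...,1]-.396)<.07);q=W[m];print(n,len(q),np.median(q[:,2]),cv2.minAreaRect(q[:,:2].astype(np.float32)))
crop(s,150,170,250,300,4,'tote26.png')
crop(s,300,130,480,280,4,'p26.png')
E
```

```text
time: 33.17
tool_pos: [0.4617, -0.3176, 0.0917]
ee_rot: [-3.139, 0.008, 1.549]
wrist_force: [-6.8, 5.6, 20.1]
width: 0.0214
33.2167 [ 0.46169943 -0.317569    0.09169464] [-8.05091287  6.47900099 19.08882936] 0.021052864498371914
near 143 0.050671877856908576 ((0.40351393818855286, 0.39791151881217957), (0.03080703318119049, 0.04501855745911598), 88.24043273925781)
far 139 0.05087165054986423 ((0.5285735130310059, 0.39538562297821045), (0.0440577007830143, 0.03194032609462738), 1.6644874811172485)
```

View pics/tote26.png

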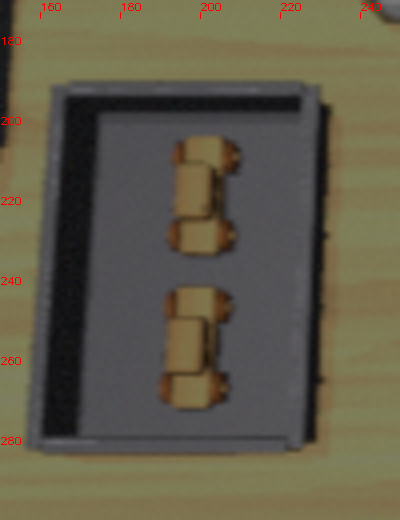

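View pics/p26.png

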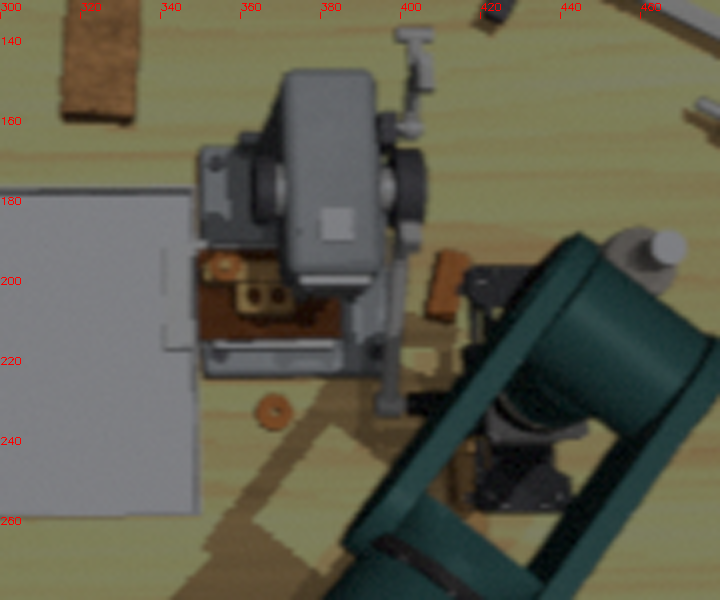

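```bash
python3 -c "
from bench import robot
print(robot.close_job())"
```

```text
the job is handed in; nothing more can be done
None
```

I cleared both cars into the tote, flipped the catch back, pulled the lever down to its stop and handed the job in at about 33 s, still holding the handle. No verdict was reported.

**Last checks**
- **Cars:** both stand on their wheels in the tote, in line, with cab tops at about 0.051 m and middles at (0.404, 0.398) and (0.529, 0.395). That is well clear of the walls.
- **Catch:** the top picture shows it lying fully back.
- **Lever:** the handle's centre is at about 0.127 m, the lower-stop height. The force rose from about 9 N to about 19–20 N as I pressed on, as it would against a stop. The finger opening is 21 mm on the 22 mm bar.
- **Bystanders:** the spare wheel, offcut, sander and glue look unmoved in the last pictures. The arm partly hid the blank, and I did not measure it or the jar again.
- **Peg:** I could not see how far it was driven; I infer it from the lever being at its stop.

**What went wrong or disagreed**
- **Fingertip position:** in the images the fingertips sit about 17 mm behind the reported TCP, not 22 mm ahead as stated. My first grasp of a car closed just above it, without touching it, and I corrected every height after that.
- **Catch, first try:** pushing the thumb bar with closed fingers jammed against the catch at about 10 N. I backed off, the catch fell on again, and I gripped the bar by its ends and carried it over instead.

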